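# Set and lock the dip gauge for a beaker

### The arm

A 6-joint arm with a two-finger parallel gripper is mounted at the origin on a cart in front of the work surface, level with it; the furniture and walls round the work are solid. World frame = base frame: x ahead of the robot, y to its left, z up, the work surface at z = 0. Lengths are in m, angles in rad, forces in N, time in s.
With the tool pointing down it reaches from about 0.3 to 0.825 m from the base axis. Payload 5.4 kg.
Tool frame: the origin (TCP) lies between the finger pads; the fingertips stand 25 mm ahead of it and the grasp point (between the pads) lies 6 mm ahead of it; z points along the fingers, y is the direction in which the jaws open and shut (so a half turn about z gives the same grasp; the last joint's range is limited). The gripper opens to 92 mm and grips with 3 to 60 N. Pads are 20 mm wide; open, the fingers measure 128 mm over their backs; the gripper's body (75 mm by 189 mm) begins 69 mm behind the grasp point.
Start: joints at [1.102, 0.158, 1.597, -0, 1.386, -0.21], TCP at [0.147, 0.556, 0.24] pointing down, gripper open.
Joint ranges: [-2.91, 2.91], [-0.94, 2.29], [0.18, 2.7], [-1.29, 4.43], [0.17, 2.64], [-3, 3]. Speed limits (rad/s): [2.57, 2.57, 3.14, 3.14, 3.14, 3.14].

### API

Orientations are given as a 3x3 rotation matrix whose columns are the frame's x, y, z axes.
In Python, from cell import arm, eyes, ticket gives the robot as it stands.
- The arm moves only by the shell command python3 -m creep 'ROWS' [FORCE]. ROWS is text: rows parted by semicolons, each of 7 numbers parted by spaces: the turn, a rotation vector about the tool's x, y, z in units of 360 degrees (1.0 is 360 degrees), then the shift along the tool's x, y, z in units of 0.2 m (1.0 is 0.2 m), then the opening, from 0 (shut) to 1 (fully open). In form: rx ry rz x y z gripper; .... A call has 1 to 10 rows; each row is the pose to reach, as a shift and turn from the pose commanded when the call began, along the tool's axes at that moment, turning the shorter way round; what a row does not reach only later rows make up. A row lasts 1/12 s, in which the tool goes at most 41.7 mm and 7.16 degrees, less where a joint would pass 70% of its speed; a pose out of reach is approached as far as the arm can. A call with a number of a shift or a turn outside -1 to 1 is refused whole. A call with a gripper value outside its range is refused whole. The fingers move at their own pace and stop on an object; FORCE is the grip in N (left out, the last holds). Time passes only in rows, so rows that repeat a pose let the fingers close. It gives the time, the measured TCP pose, the force and the opening at its end, in the units of the state.
- arm.sense(): the state, without advancing time (a new reading comes with each control period).
- eyes.read_camera(name): name is "side" or "top" or "wrist"; returns the picture (420x560x3 uint8, red, green, blue); there is no depth.
- eyes.camera_params(name): a dict with "mtx" (3x3 intrinsics, pixels), "rvec" (rotation vector, rad) and "tvec" (3), from world to camera coordinates, as OpenCV has them; the wrist camera has in their place "tool_from_camera" (4x4, takes a point from camera to tool coordinates, whose origin is the TCP and whose axes are the flange's). Camera axes: x right, y down, z forward; pixel columns grow to the right and rows downward; lengths in m; the calibration is good to about 2 mm. A picture is of the moment at which its call begins: read the wrist's pose just before it. camera_params takes no time and is no camera call.
- ticket.sign_off(): hands the job in, once; it reports no verdict.
The state is a dict: "t": time; "q": joint angles; "joint_vel": joint speeds; "joint_torque": joint torques, N m; "tcp_pos": TCP position; "tool_rot": TCP orientation; "force": force on the tool from outside, world axes, zero at the start; "wrist_torque": the same for the moment, N m; "width": finger opening in m.
Only numpy, scipy, OpenCV 4.12 (cv2) and the standard library are available. Lean on these libraries where they do the work, as an engineer would, in place of code of your own. Each camera call takes 0.05 s, during which the arm holds its last target.

### The job

Get the dip gauge ready for this beaker: first clear everything that was left on the gauge's tray into the open drawer of the small white unit, and push the drawer fully shut at any time. Then stand the empty plastic beaker upright in the middle of the tray, swing the raised probe over it, lower the probe by its knob inside the beaker until its tip touches the bottom, and only then lock it there by pressing the red clamp lever flat. Don't ram the probe into the beaker, and leave the other things on the bench where they are.

Things in the scene. Friction and masses are not known exactly. Their poses are not given: they have to be found in the camera images.
- tray: Square aluminium spill tray of the gauge, 150 x 150 mm outside, with a lip 4 mm wide that rises 6 mm above the floor; blue ring of 60 mm diameter marks the middle. Origin: centre of the floor's upper face; z up. The tray is fixed; its height (floor 22 to 45 mm above the worktop) differs from start to start. From two to four small items stand on it at the start.
- pivot (a point): Vertical axis of the gauge's pillar (24 mm steel column, 150 mm from the tray centre on the side away from the robot); the point lies at z = 0.150. The gauge stand is fixed to the bench; an aluminium arm turns on the pillar: 26 mm wide, its underside 132 mm and its top 148 mm above the worktop. The black boss on the pillar reaches to 160 mm.
- swing_arm (a joint): Turn of the gauge's arm about the pillar, rad: 0 = against its stop, probe exactly over the tray centre; it grows clockwise seen from above (arm swings to the robot's left), up to 1.8. It turns with light friction (about 0.5 N at the probe) and stays where it is left. Starts swung aside (1.35 to 1.6).
- probe (a joint): Lowering of the probe in the arm, m: 0 = fully raised (tip 128 mm above the worktop), 0.115 = lowest. Friction of about 3 N holds it wherever it is left. It starts nearly raised; in the raised position the tip passes over the rim of the beaker standing on the tray.
- probe_tip (a point): Lower end of the probe, a 7 mm steel rod with a white foot 10 mm in diameter. The rod runs vertically through the outer end of the arm, 150 mm from the pivot.
- probe_knob (a point): Centre of the black round knob on top of the probe, 24 mm in diameter and 26 mm high, 160 mm straight above the tip; grip it from above. It is solid with the probe: it goes down with it and turns with the arm.
- clamp (a joint): Red clamp lever on top of the arm, rad: 0 = raised, about 30 degrees up (open); 0.55 = pressed flat on the arm (locked). It folds down along the arm towards the probe, needs about 2 N from above, and stays where it is left. The lever does not stiffen the slide, so do not touch the probe after locking.
- clamp_press (a point): Where to press the clamp lever from above: on the arm's centre line, 70 mm from the probe towards the pivot; the point moves with the arm but not with the lever. It marks the lever's upper face when flat (z = 0.162); the raised lever reaches up to about z = 0.19 here. The lever is 14 mm wide and 50 mm long.
- beaker: Empty graduated plastic beaker, 53 mm in diameter at the rim, narrower (46 mm) at the foot, 60 mm high, open at the top, floor 2 mm thick, about 40 g. Origin: centre of its underside; z up. Starts upright on the worktop, to the left.
- brass_weight: Brass-coloured knob weight, 25 mm diameter, 30 mm high, 100 g. Origin: centre of its underside, z along its axis. Starts upright on the tray; may be absent.
- steel_weight: Steel-coloured knob weight, 21 mm diameter, 25 mm high, 50 g. Origin: centre of its underside, z along its axis. Starts upright on the tray; may be absent.
- red_stopper: Red rubber stopper, 26 mm diameter, 26 mm high. Origin: centre of its underside, z along its axis. Starts upright on the tray; may be absent.
- vial: Small glass vial with black screw cap, 24 mm diameter, 56 mm high. Origin: centre of its underside, z along its axis. Starts upright on the tray; may be absent. It fits upright in the drawer.
- unit_drawer0 (a joint): Opening of the drawer of the small white unit (unit 180 mm deep, 170 mm wide, 100 mm high, standing on the worktop at the right), m: 0 = fully shut. Starts about 0.11 open towards the robot; slides with about 1 N of friction.
- drawer_in (a point): Centre of the drawer's inner floor, moving with the drawer: inner space 135 mm along x (the sliding direction; the drawer opens to -x) and 128 mm along y, z up; its plywood walls rise 56 mm above this floor, the grey front 66 mm. With the drawer 0.11 open the part from x = -0.067 to x = +0.035 is uncovered.
- unit_drawer0_handle (a point): Middle of the drawer's steel bar handle (11 mm thick, 85 mm long along y, 62 mm above the worktop), 35 mm in front of the drawer's grey front; push it to +x of the drawer to shut it.
- spare_vial: Bystander: white vial with black cap, 24 mm diameter, 56 mm high, loose on the worktop at the far left. Origin: centre of its underside.
- tin: Bystander: round tin, 66 mm diameter, 54 mm high, loose at the right. Origin: centre of its underside.
- tape: Bystander: roll of masking tape, 66 mm diameter, 19 mm high, lying loose at the left, behind the beaker. Origin: centre of its underside.

How it is judged:
By the outcome, as a careful person would: the job done as asked, in the order asked, and still so for the second after the job is handed in, with the robot touching nothing.
Of brass_weight, steel_weight, red_stopper, vial only 2 to 4 are there at a start; the rules pass over those that are not, and their reading is None.
At some moment in a run one of brass_weight, steel_weight, red_stopper may be knocked a few centimetres aside while the robot is not near it.
It also fails if it takes over 210 s, if anything falls off the work surface, if the arm or the gripper's body presses on something with over 40 N, if the wrist force passes 120 N, or if a joint passes its speed limit or range.

## Working session

There is one attempt and no reset: what is moved stays moved. The work goes in short steps, Python scripts to look and compute and a shell command to move; the robot and the scene stay as the last step left them, time stands still between calls to the robot, and variables do not carry over. Pictures are saved under pics/ and viewed, and the job is handed in when it is done.

```bash
ls; mkdir -p pics
python3 - <<'E'
from cell import arm, eyes
import cv2
print(arm.sense())
for n in ["side","top","wrist"]:
    im=eyes.read_camera(n); cv2.imwrite(f"pics/a_{n}.png",im[:,:,::-1]); print(n,eyes.camera_params(n))
E
```

```text
pics
{'t': 0.0, 'q': array([ 1.10187503e+00,  1.59020548e-01,  1.59819613e+00,  2.27979415e-05,
        1.38618330e+00, -2.10088783e-01]), 'joint_vel': array([ 0.00020122, -0.00037511, -0.00123564, -0.00184992,  0.00203378,
       -0.00182302]), 'joint_torque': array([ 2.19710113e-03, -3.85575664e+01, -3.22108340e+01,  7.02684140e-02,
        3.78316606e-02, -1.36053268e-04]), 'tcp_pos': array([0.14692116, 0.55533329, 0.23865296]), 'tool_rot': array([[-9.66688214e-01,  2.55955460e-01, -8.36766562e-04],
       [ 2.55956517e-01,  9.66686968e-01, -1.60210982e-03],
       [ 3.98822576e-04, -1.76291654e-03, -9.99998367e-01]]), 'force': array([-0.15988026,  0.27793187, -0.61124267]), 'wrist_torque': array([-0.0011767 ,  0.03954544,  0.02559627]), 'width': 0.09204409446452684}
side {'mtx': array([[510.33669293,   0.        , 268.27412832],
       [  0.        , 510.33669293, 206.53757303],
       [  0.        ,   0.        ,   1.        ]]), 'rvec': array([ 2.16679345, -0.79029956,  0.3429297 ]), 'tvec': array([-0.43323219,  0.39259188,  1.44863319])}
top {'mtx': array([[410.26888759,   0.        , 286.1876765 ],
       [  0.        , 410.26888759, 218.12454718],
       [  0.        ,   0.        ,   1.        ]]), 'rvec': array([ 2.16389838, -2.11537927,  0.13087899]), 'tvec': array([-0.01182947,  0.57211213,  1.30735666])}
wrist {'mtx': array([[311.96142492,   0.        , 283.38712492],
       [  0.        , 311.96142492, 206.55575223],
       [  0.        ,   0.        ,   1.        ]]), 'tool_from_camera': array([[ 1.37542908e-05, -9.62427983e-01, -2.71537065e-01,
         7.64128586e-02],
       [ 9.99999929e-01,  1.15685752e-04, -3.59379721e-04,
         7.95094906e-05],
       [ 3.77290070e-04, -2.71537041e-01,  9.62427916e-01,
        -1.45233368e-01],
       [ 0.00000000e+00,  0.00000000e+00,  0.00000000e+00,
         1.00000000e+00]])}
```

View pics/a_side.png

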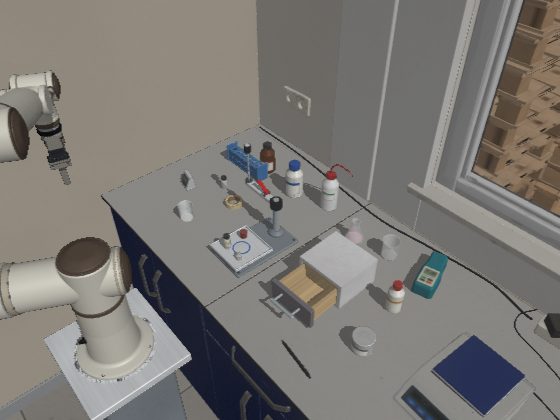

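View pics/a_top.png

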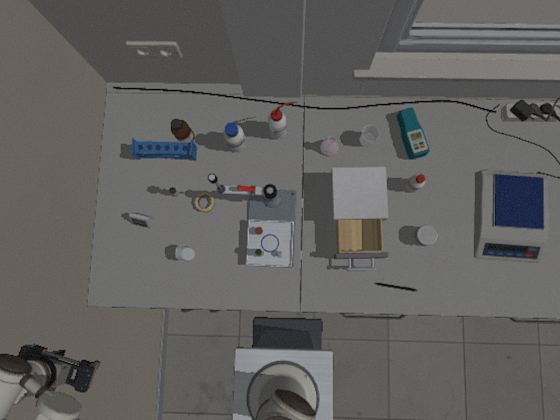

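View pics/a_wrist.png

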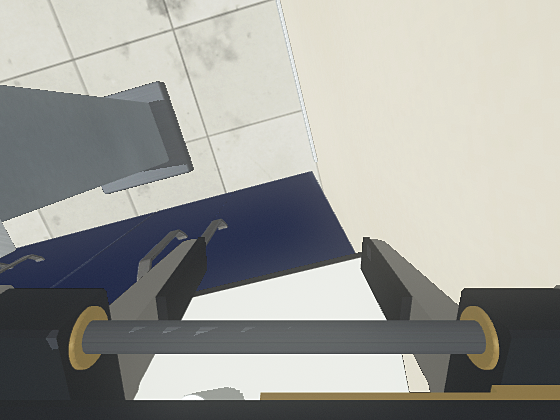

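```bash
cat > h.py <<'E'
import numpy as np, cv2
from cell import arm, eyes
def cam(n,pose=None):
    p=eyes.camera_params(n)
    K=p["mtx"]
    if "rvec" in p:
        R=cv2.Rodrigues(p["rvec"])[0]; t=np.asarray(p["tvec"]).ravel()
        return K,R,t
    T=p["tool_from_camera"]; tp,tr=pose
    Rwc=tr@T[:3,:3]; c=tp+tr@T[:3,3]
    return K,Rwc.T,-Rwc.T@c
def ray(C,uv):
    K,R,t=C
    d=R.T@np.linalg.inv(K)@np.array([uv[0],uv[1],1.0]); c=-R.T@t
    return c,d
def onplane(C,uv,z):
    c,d=ray(C,uv); return c+d*(z-c[2])/d[2]
def proj(C,P):
    K,R,t=C; q=K@(R@np.asarray(P,float)+t); return q[:2]/q[2]
def tri(C1,uv1,C2,uv2):
    c1,d1=ray(C1,uv1); c2,d2=ray(C2,uv2); d1/=np.linalg.norm(d1); d2/=np.linalg.norm(d2)
    A=np.stack([d1,-d2],1); s=np.linalg.lstsq(A,c2-c1,rcond=None)[0]
    p,q=c1+s[0]*d1,c2+s[1]*d2
    return (p+q)/2, np.linalg.norm(p-q)
def crop(im,x0,y0,w,h,s,fn):
    cv2.imwrite(fn,cv2.resize(im[y0:y0+h,x0:x0+w,::-1],None,fx=s,fy=s,interpolation=cv2.INTER_CUBIC))
E
python3 - <<'E'
import cv2
from h import crop
t=cv2.imread("pics/a_top.png")[:,:,::-1]; s=cv2.imread("pics/a_side.png")[:,:,::-1]
crop(t,160,165,160,120,5,"pics/b_top1.png")
crop(s,165,130,160,120,5,"pics/b_side1.png")
crop(t,320,160,130,120,5,"pics/b_top2.png")
E
```

```text
(no output)
```

View pics/b_top1.png

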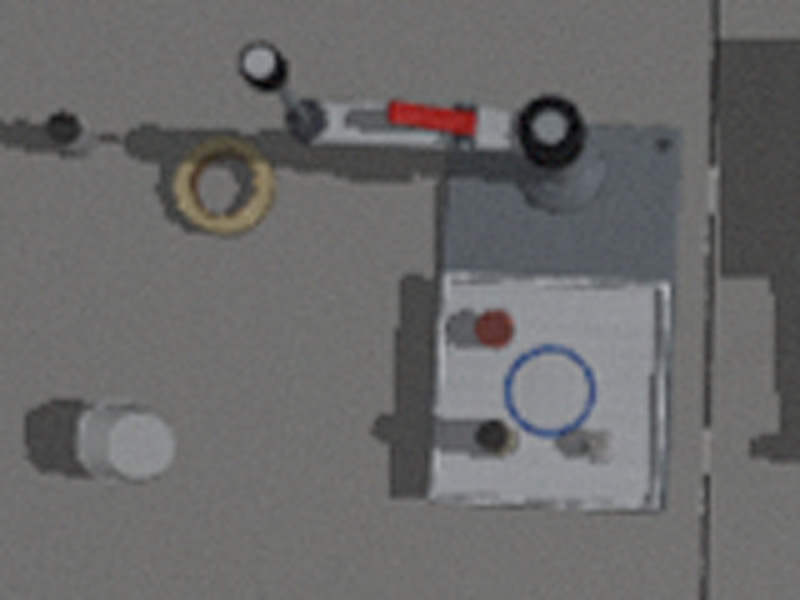

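View pics/b_side1.png

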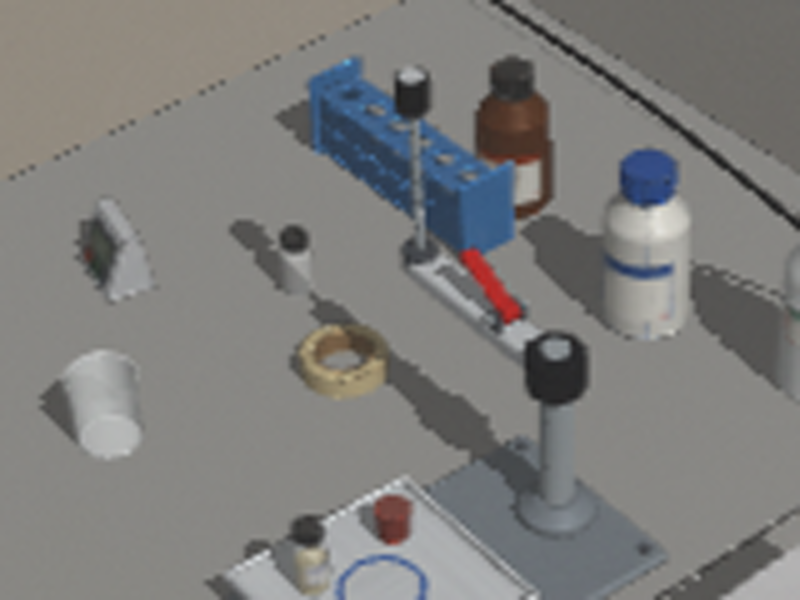

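View pics/b_top2.png

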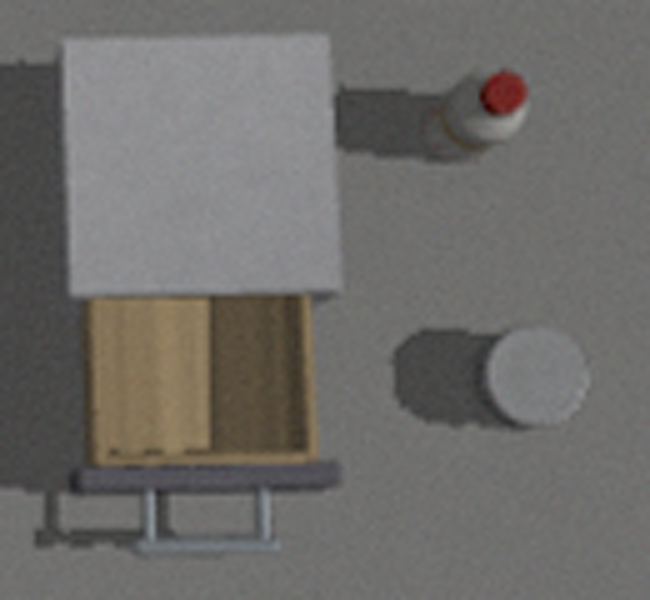

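Run:
```python
from h import *
t=cv2.imread("pics/a_top.png")[:,:,::-1]; s=cv2.imread("pics/a_side.png")[:,:,::-1]
T=cam("top");S=cam("side")
def blue(im,x0,y0,x1,y1):
    m=np.zeros(im.shape[:2],np.uint8); sub=im[y0:y1,x0:x1].astype(int)
    m[y0:y1,x0:x1]=((sub[...,2]-sub[...,0])>35)*255
    pts=np.argwhere(m)[:,::-1].astype(np.float32); return cv2.fitEllipse(pts),len(pts)
et=blue(t,255,228,285,258); es=blue(s,225,235,258,262); print(et,es)
c,e=tri(T,et[0][0],S,es[0][0]); print("ring",c,e)
tc=lambda u,v:(160+u/5,165+v/5); sc=lambda u,v:(165+u/5,130+v/5); t2=lambda u,v:(320+u/5,160+v/5)
print("knobtop",tri(T,tc(265,62),S,sc(412,75)))
print("boss top",tri(T,tc(551,127),S,sc(556,348)))
for n,uv,z in [("beaker foot",tc(140,445),0.0),("stopper top",tc(493,328),.055),("vial top",tc(492,435),.085),("steel top",tc(597,445),.055),("tape",tc(222,186),.01),("spare top",tc(62,127),.056),("handle",t2(207,545),.062),("front L",t2(75,480),.08),("front R",t2(338,478),.08),("unit FL",t2(72,295),.1),("unit FR",t2(340,292),.1),("unit BL",t2(62,38),.1),("unit BR",t2(330,36),.1),("tin",t2(537,375),.054)]:
    print(n,onplane(T,uv,z).round(3))
for uv in [(445,272),(670,280),(662,508),(432,497)]: print(onplane(T,tc(*uv),c[2]+.006).round(3))
```

```text
(((269.4551696777344, 242.8195343017578), (16.868392944335938, 17.274320602416992), 61.68727493286133), 65) (((241.00218200683594, 247.2097625732422), (12.137908935546875, 17.11251449584961), 86.24952697753906), 57)
ring [0.49083467 0.05437821 0.02847082] 0.00023673795038666405
knobtop (array([0.64280296, 0.19643439, 0.29575517]), np.float64(0.00035711542997866))
boss top (array([0.63995222, 0.04894863, 0.15675426]), np.float64(0.0010252855168785364))
beaker foot [0.449 0.329 0.   ]
stopper top [0.527 0.089 0.055]
vial top [0.457 0.085 0.085]
steel top [0.453 0.02  0.055]
tape [0.625 0.28  0.01 ]
spare top [0.654 0.378 0.056]
handle [ 0.412 -0.241  0.062]
front L [ 0.45  -0.156  0.08 ]
front R [ 0.455 -0.32   0.08 ]
unit FL [ 0.564 -0.151  0.1  ]
unit FR [ 0.57  -0.318  0.1  ]
unit BL [ 0.73  -0.143  0.1  ]
unit BR [ 0.734 -0.314  0.1  ]
tin [ 0.525 -0.454  0.054]
[0.566 0.124 0.034]
[ 0.564 -0.025  0.034]
[ 0.415 -0.023  0.034]
[0.418 0.127 0.034]
```

```bash
cat >> h.py <<'E'
def plan(p,yaw):
    """yaw deg of tool x in world; tool down"""
    from scipy.spatial.transform import Rotation as Ro
    s=arm.sense(); R=s["tool_rot"]; a=np.deg2rad(yaw)
    x=np.array([np.cos(a),np.sin(a),0]); z=np.array([0,0,-1.]); G=np.stack([x,np.cross(z,x),z],1)
    rv=Ro.from_matrix(R.T@G).as_rotvec()/(2*np.pi); sh=R.T@(np.asarray(p)-s["tcp_pos"])/0.2
    print("row:",rv.round(4),sh.round(4),"dist rows",round(np.linalg.norm(sh)*.2/.0417,1),"t",round(float(s["t"]),2))
def st():
    s=arm.sense(); print("t %.2f"%s["t"],"p",s["tcp_pos"].round(4),"yaw %.1f"%np.rad2deg(np.arctan2(s["tool_rot"][1,0],s["tool_rot"][0,0])),"tz",s["tool_rot"][:,2].round(3),"F",s["force"].round(2),"w %.4f"%s["width"],"q",s["q"].round(2))
def snap(n,fn):
    s=arm.sense(); im=eyes.read_camera(n); C=cam(n,(s["tcp_pos"],s["tool_rot"])); cv2.imwrite(fn,im[:,:,::-1]); return im,C
E
python3 -c "
from h import *
plan((.49,-.03,.35),90)"
python3 -m creep '0 0 0.1 -1 -1 -0.5 1;0 0 0.2 -1 -1 -0.5 1;0 0 0.2 -1 -1 -0.5 1;0 0 0.2 -1 -1 -0.5 1;0 0 0.2 -1 -1 -0.5 1;0 0 0.2 -1 -1 -0.5 1;0 0 0.2 -1 -1 -0.5 1;0 0 0.2 -1 -1 -0.5 1;0 0 0.2 -1 -1 -0.5 1;0 0 0.2 -1 -1 -0.5 1'
python3 -c "
from h import *
st()
plan((.49,-.03,.35),90)"
```

```text
row: [-2.000e-04  1.000e-04  2.088e-01] [-2.407  -2.3916 -0.5531] dist rows 16.5 t 0.15
t: 0.98
tcp_pos: [0.29, 0.3105, 0.3399]
tool_rot: [[-0.053, 0.999, 0.001], [0.999, 0.053, 0.0], [0.0, 0.001, -1.0]]
force: [-1.0, 0.2, 0.2]
width: 0.0918
t 0.98 p [0.29   0.3105 0.3399] yaw 93.1 tz [ 0.001  0.    -1.   ] F [-1.03  0.16  0.25] w 0.0918 q [ 0.53 -0.3   1.83  0.    1.6   0.48]
row: [ 0.0001 -0.0001  0.0085] [-1.7531  0.9081 -0.0504] dist rows 9.5 t 0.98
```

```bash
python3 -m creep '0 0 0.008 -1 0.5 0 1;0 0 0.008 -1 0.5 0 1;0 0 0.008 -1 0.5 0 1;0 0 0.008 -1 0.5 0 1;0 0 0.008 -1 0.5 0 1;0 0 0.008 -1 0.5 0 1'
python3 -c "
from h import *
plan((.49,-.03,.35),90)"
```

```text
t: 1.48
tcp_pos: [0.403, 0.1139, 0.3392]
tool_rot: [[-0.007, 1.0, 0.0], [1.0, 0.007, -0.002], [-0.002, 0.0, -1.0]]
force: [-0.6, 0.7, -0.1]
width: 0.0919
row: [0.     0.0003 0.0012] [-0.7229  0.4298 -0.0529] dist rows 4.0 t 1.48
```

```bash
python3 -m creep '0 0 0.001 -0.72 0.43 -0.05 0.6;0 0 0.001 -0.72 0.43 -0.05 0.6;0 0 0.001 -0.72 0.43 -0.05 0.6;0 0 0.001 -0.72 0.43 -0.05 0.6;0 0 0.001 -0.72 0.43 -0.05 0.6;0 0 0.001 -0.72 0.43 -0.05 0.6;0 0 0.001 -0.72 0.43 -0.05 0.6'
python3 -c "
from h import *
st(); snap('wrist','pics/c_wrist.png')"
```

```text
t: 2.07
tcp_pos: [0.4888, -0.0247, 0.3492]
tool_rot: [[-0.005, 1.0, -0.001], [1.0, 0.005, 0.001], [0.001, -0.001, -1.0]]
force: [-0.5, 0.2, 0.8]
width: 0.055
t 2.07 p [ 0.4888 -0.0247  0.3492] yaw 90.3 tz [-0.001  0.001 -1.   ] F [-0.47  0.22  0.83] w 0.0550 q [-0.3  -0.12  1.66  0.    1.6  -0.3 ]
```

View pics/c_wrist.png

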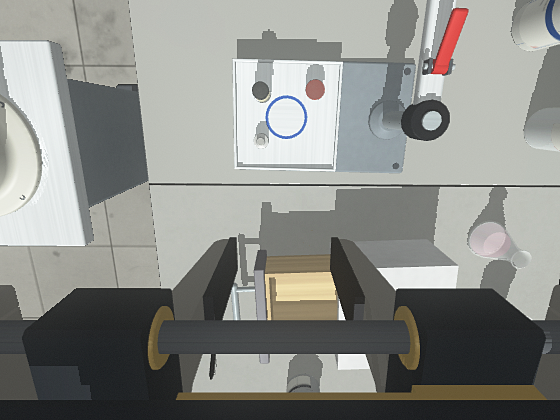

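```bash
cat > meas.py <<'E'
from h import *
import sys
def items(fn, show=False, zf=0.0285):
    s=arm.sense(); im=eyes.read_camera('wrist'); C=cam('wrist',(s["tcp_pos"],s["tool_rot"]))
    cv2.imwrite(fn,im[:,:,::-1])
    I=im.astype(int); r,g,b=I[...,0],I[...,1],I[...,2]
    # ring
    pr=proj(C,(.491,.052,zf)); H,W=r.shape; yy,xx=np.mgrid[:H,:W]
    near=(abs(xx-pr[0])<30)&(abs(yy-pr[1])<30)
    pts=np.argwhere(near&(b-r>40))[:,::-1].astype(np.float32)
    if len(pts)>20:
        e=cv2.fitEllipse(pts); print("ring px",np.round(e[0],1),"->",onplane(C,e[0],zf).round(4))
    poly=np.array([proj(C,(.491+a,.052+c,zf+.02)) for a,c in [(-.08,-.08),(.08,-.08),(.08,.08),(-.08,.08)]],np.int32)
    tm=np.zeros((H,W),np.uint8); cv2.fillPoly(tm,[poly],255); tm=tm>0
    def comp(m,name,z):
        m=(m&tm).astype(np.uint8); n,l,stt,cc=cv2.connectedComponentsWithStats(m)
        for i in range(1,n):
            if stt[i,4]>25:
                x,y,w,h=stt[i,:4]
                print(name,stt[i],"c",cc[i].round(1),"top->",onplane(C,cc[i],z).round(4))
    comp((r-g>50)&(r-b>40),"red",zf+.026)
    comp((r<75)&(g<75)&(b<75),"dark",zf+.056)
    comp((r-b>25)&(r-g<45)&(g-b>15),"brass",zf+.03)
    return im,C
E
python3 - <<'E'
from meas import *
im,C=items('pics/d1.png')
crop(im,225,50,125,130,4,'pics/d1c.png')
for n,uv,z in [("steel",(261,134),.0535),("steelbase",(262,143),.0285)]: print(n,onplane(C,uv,z))
for uv in [(234,59),(340,61),(335,171),(233,169)]: print(onplane(C,uv,.0345).round(4))
E
```

```text
ring px [286.  117.1] -> [0.492  0.0545 0.0285]
red [306  80  18  20  53] c [312.7  87.9] top-> [0.5268 0.0918 0.0545]
steel [0.4574988  0.03176197 0.0535    ]
steelbase [0.45704658 0.01772051 0.0285    ]
[0.4209 0.1296 0.0345]
[0.5644 0.128  0.0345]
[ 0.5653 -0.022   0.0345]
[ 0.414  -0.02    0.0345]
```

View pics/d1c.png

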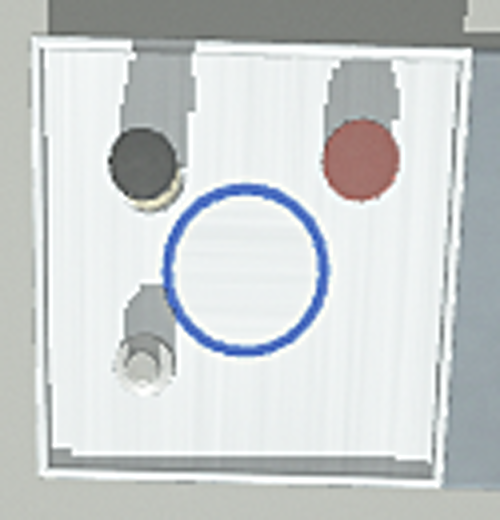

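Run:
```python
from h import *
s=arm.sense(); C=cam('wrist',(s["tcp_pos"],s["tool_rot"]))
q=lambda u,v:((u+.5)/4-.5+225,(v+.5)/4-.5+50)
for n,uv,z in [("stop",(361,159),.0545),("vial",(144,162),.0845),("steeltop",(141,365),.0535),("steelbase",(145,368),.035),("ring",(246,270),.0285)]: print(n,onplane(C,q(*uv),z).round(4))
plan((.527,.089,.16),180); plan((.457,.02,.16),90)
```

```text
stop [0.5298 0.0902 0.0545]
vial [0.4599 0.0863 0.0845]
steeltop [0.4559 0.0226 0.0535]
steelbase [0.4559 0.0203 0.035 ]
ring [0.4922 0.0547 0.0285]
row: [ 0.000e+00 -1.000e-04 -2.489e-01] [0.5629 0.1956 0.9481] dist rows 5.4 t 2.17
row: [-0.     -0.      0.0011] [ 0.2203 -0.1568  0.9481] dist rows 4.7 t 2.17
```

```bash
python3 -m creep '0 0 0.001 0.23 -0.163 0.9 0.5;0 0 0.001 0.23 -0.163 0.9 0.5;0 0 0.001 0.23 -0.163 1 0.5;0 0 0.001 0.23 -0.163 1 0.5;0 0 0.001 0.23 -0.163 1 0.5;0 0 0.001 0.23 -0.163 1 0.5;0 0 0.001 0.23 -0.163 1 0.5;0 0 0.001 0.23 -0.163 1 0.5'
python3 -c "
from h import *
st(); im,C=snap('wrist','pics/e1.png'); plan((.4558,.0215,.057),90)"
```

```text
t: 2.83
tcp_pos: [0.4581, 0.0207, 0.1524]
tool_rot: [[-0.0, 1.0, 0.004], [1.0, 0.0, -0.001], [-0.001, 0.004, -1.0]]
force: [1.2, 0.1, -0.2]
width: 0.0457
t 2.83 p [0.4581 0.0207 0.1524] yaw 90.0 tz [ 0.004 -0.001 -1.   ] F [ 1.24  0.12 -0.16] w 0.0457 q [-0.22 -0.06  2.01 -0.    1.19 -0.22]
row: [ 0.001   0.0002 -0.    ] [ 0.0068 -0.0185  0.4805] dist rows 2.3 t 2.88
```

View pics/e1.png

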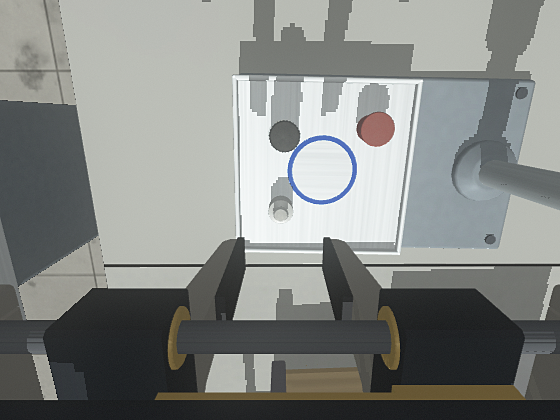

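Run:
```python
from h import *
s=arm.sense(); C=cam('wrist',(s["tcp_pos"],s["tool_rot"]))
im=cv2.imread('pics/e1.png')[:,:,::-1]; crop(im,230,90,180,120+20,4,'pics/e1c.png')
for n,uv,z in [("steeltop",(280.5,212.5),.0535),("steelbase",(281,212),.035),("ring",(322.5,169.5),.0285),("stop",(376.5,129),.0545),("vial",(284,136),.0845)]: print(n,onplane(C,uv,z).round(4))
plan((.457,.0205,.057),90)
```

```text
steeltop [0.4573 0.0225 0.0535]
steelbase [0.4577 0.0173 0.035 ]
ring [0.4939 0.0539 0.0285]
stop [0.5304 0.089  0.0545]
vial [0.4599 0.0854 0.0845]
row: [ 0.001   0.0002 -0.    ] [ 0.0018 -0.0125  0.4805] dist rows 2.3 t 2.88
```

View pics/e1c.png

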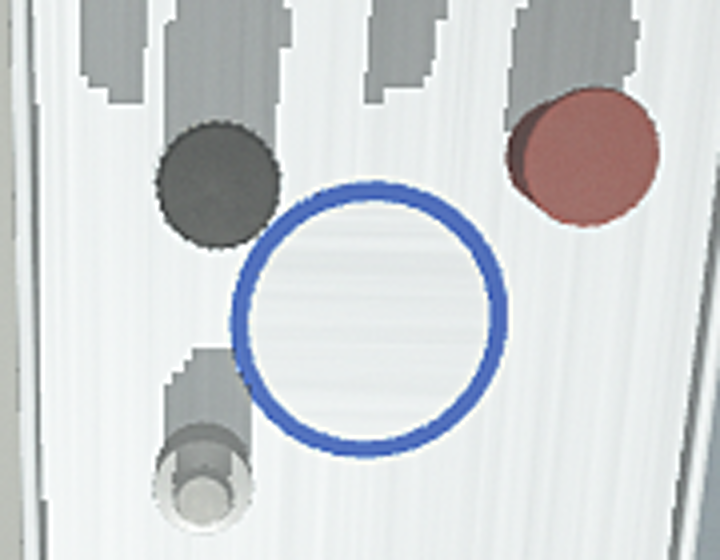

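```bash
python3 -m creep '0 0 0 0.007 -0.01 0.15 0.5;0 0 0 0.007 -0.01 0.3 0.5;0 0 0 0.007 -0.01 0.42 0.5;0 0 0 0.007 -0.01 0.48 0.5;0 0 0 0.007 -0.01 0.48 0.5;0 0 0 0.007 -0.01 0.48 0.5;0 0 0 0.007 -0.01 0.48 0.1;0 0 0 0.007 -0.01 0.48 0.1;0 0 0 0.007 -0.01 0.48 0.1;0 0 0 0.007 -0.01 0.48 0.1' 15
```

```text
t: 3.72
tcp_pos: [0.4556, 0.0216, 0.0558]
tool_rot: [[0.001, 1.0, 0.002], [1.0, -0.001, -0.001], [-0.001, 0.002, -1.0]]
force: [-3.2, 0.5, 10.6]
width: 0.0212
```

```bash
python3 -m creep '0 0 0 0 0 -0.2 0.1;0 0 0 0 0 -0.4 0.1;0 0 0 0 0 -0.6 0.1;0 0 0 0 0 -0.6 0.1;0 0 0 -0.2 0.15 -0.7 0.1;0 0 0 -0.4 0.2 -0.75 0.1;0 0 0 -0.6 0.3 -0.75 0.1;0 0 0 -0.8 0.3 -0.75 0.1;0 0 0 -0.9 0.3 -0.75 0.1;0 0 0 -0.9 0.3 -0.75 0.1'
python3 -c "
from h import *
st(); im,C=snap('wrist','pics/f1.png'); plan((.514,-.279,.2),90)"
```

```text
t: 4.55
tcp_pos: [0.515, -0.1639, 0.2047]
tool_rot: [[0.006, 1.0, 0.002], [1.0, -0.006, -0.004], [-0.004, 0.002, -1.0]]
force: [0.6, -0.5, -0.3]
width: 0.0207
t 4.55 p [ 0.515  -0.1639  0.2047] yaw 89.6 tz [ 0.002 -0.004 -1.   ] F [ 0.61 -0.48 -0.31] w 0.0207 q [-0.53  0.1   1.74 -0.    1.31 -0.52]
row: [ 0.0002  0.0002 -0.0008] [-5.904e-01  1.000e-04  2.190e-02] dist rows 2.8 t 4.6
```

View pics/f1.png

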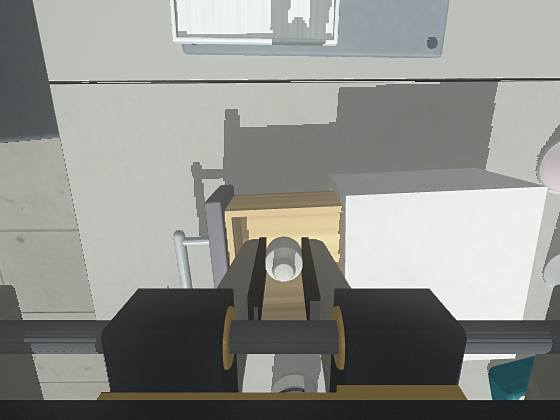

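Run:
```python
from h import *
T=cam("top");S=cam("side");s=cv2.imread("pics/a_side.png")[:,:,::-1]
crop(s,260,225,130,105,6,"pics/f_side.png")
t2=lambda u,v:(320+u/5,160+v/5)
for uv in [(92,296),(94,458),(318,456),(306,296),(300,450)]: print(uv,onplane(T,t2(*uv),.08).round(4),onplane(T,t2(*uv),.02).round(4))
s=arm.sense(); C=cam('wrist',(s["tcp_pos"],s["tool_rot"]))
for uv in [(228,209),(342,205),(226,198),(340,192)]: print(uv,onplane(C,uv,.078).round(4))
```

```text
(92, 296) [ 0.5667 -0.1657  0.08  ] [ 0.5752 -0.1722  0.02  ]
(94, 458) [ 0.4639 -0.1676  0.08  ] [ 0.4676 -0.1741  0.02  ]
(318, 456) [ 0.4684 -0.3079  0.08  ] [ 0.4723 -0.3209  0.02  ]
(306, 296) [ 0.5696 -0.3012  0.08  ] [ 0.5783 -0.314   0.02  ]
(300, 450) [ 0.4719 -0.2966  0.08  ] [ 0.476  -0.3092  0.02  ]
(228, 209) [ 0.4647 -0.1632  0.078 ]
(342, 205) [ 0.5679 -0.16    0.078 ]
(226, 198) [ 0.4635 -0.1529  0.078 ]
(340, 192) [ 0.5655 -0.1479  0.078 ]
```

View pics/f_side.png

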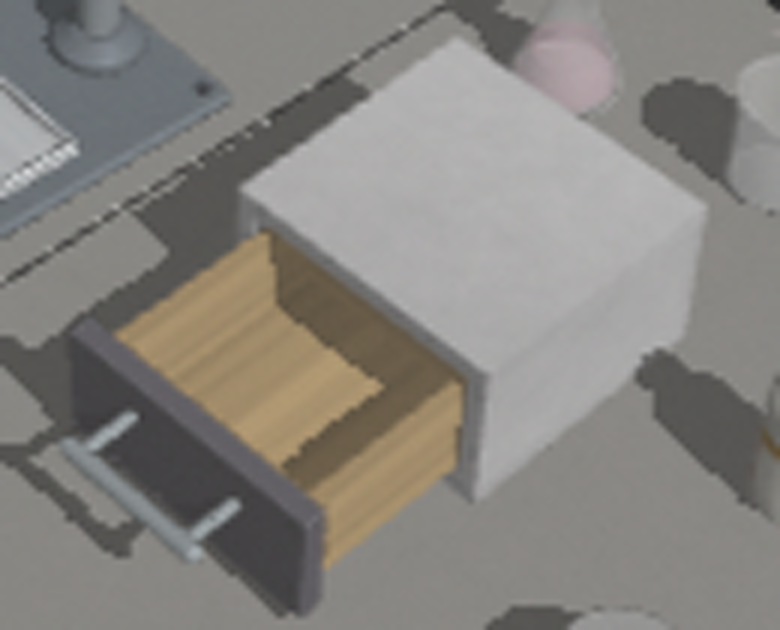

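```bash
python3 -m creep '0 0 0 -0.2 0.01 0 0.1;0 0 0 -0.4 0.01 0 0.1;0 0 0 -0.57 0.01 0 0.1;0 0 0 -0.57 0.01 0.2 0.1;0 0 0 -0.57 0.01 0.4 0.1;0 0 0 -0.57 0.01 0.5 0.1;0 0 0 -0.57 0.01 0.6 0.1;0 0 0 -0.57 0.01 0.65 0.1;0 0 0 -0.57 0.01 0.65 0.1;0 0 0 -0.57 0.01 0.65 0.1'
python3 -c "
from h import *
st(); plan((.517,-.278,.057),90)"
```

```text
t: 5.43
tcp_pos: [0.5166, -0.2714, 0.0742]
tool_rot: [[0.0, 1.0, 0.0], [1.0, -0.0, -0.0], [-0.0, 0.0, -1.0]]
force: [0.7, -0.0, -0.3]
width: 0.0204
t 5.43 p [ 0.5166 -0.2714  0.0742] yaw 90.0 tz [ 0. -0. -1.] F [ 0.7  -0.03 -0.32] w 0.0204 q [-0.69  0.36  1.7   0.    1.08 -0.69]
row: [ 0.0001  0.     -0.    ] [-0.0329  0.0021  0.0862] dist rows 0.4 t 5.43
```

```bash
python3 -m creep '0 0 0 -0.03 0 0.04 0.1;0 0 0 -0.03 0 0.08 0.1;0 0 0 -0.03 0 0.09 0.1;0 0 0 -0.03 0 0.09 0.1'
python3 -m creep '0 0 0 0 0 0.03 0.1;0 0 0 0 0 0.05 0.1;0 0 0 0 0 0.05 0.1'
```

```text
t: 5.77
tcp_pos: [0.5157, -0.2778, 0.055]
tool_rot: [[0.001, 1.0, -0.001], [1.0, -0.001, 0.001], [0.001, -0.001, -1.0]]
force: [-0.8, 0.4, -0.5]
width: 0.0207
t: 6.02
tcp_pos: [0.5177, -0.2783, 0.0474]
tool_rot: [[0.001, 1.0, 0.003], [1.0, -0.001, -0.001], [-0.001, 0.003, -1.0]]
force: [0.7, 3.3, 9.2]
width: 0.0202
```

```bash
python3 -m creep '0 0 0 0 0 -0.01 0.4;0 0 0 0 0 -0.01 0.4;0 0 0 0 0 -0.01 0.4;0 0 0 0 0 -0.01 0.4;0 0 0 0 0 -0.3 0.4;0 0 0 0 0 -0.5 0.4;0 0 0 0 0 -0.7 0.4;0 0 0 0.2 0 -0.8 0.5;0 0 0 0.5 0 -0.8 0.5;0 0 0 0.8 0 -0.8 0.5'
python3 -c "
from h import *
st(); im,C=snap('wrist','pics/g1.png'); plan((.4597,.0857,.18),90)"
```

```text
t: 6.85
tcp_pos: [0.5173, -0.1629, 0.2072]
tool_rot: [[0.003, 1.0, 0.005], [1.0, -0.003, -0.003], [-0.003, 0.005, -1.0]]
force: [-0.2, 0.9, -0.0]
width: 0.046
t 6.85 p [ 0.5173 -0.1629  0.2072] yaw 89.8 tz [ 0.005 -0.003 -1.   ] F [-0.15  0.87 -0.04] w 0.0460 q [-0.53  0.1   1.73  0.    1.31 -0.52]
row: [ 0.0003 -0.0006  0.0004] [ 1.2026 -0.2809  0.1319] dist rows 6.0 t 6.9
```

View pics/g1.png

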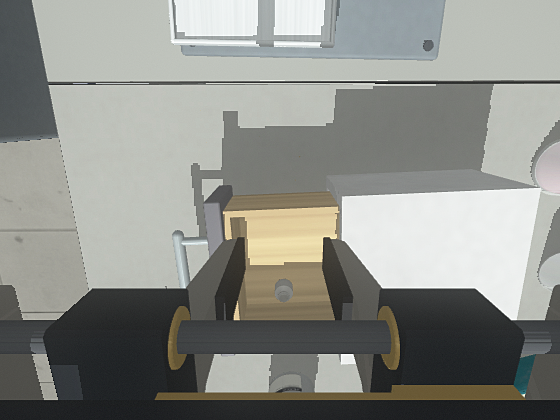

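```bash
python3 -m creep '0 0 0 0.2 -0.1 0 0.5;0 0 0 0.4 -0.2 0 0.5;0 0 0 0.6 -0.28 0 0.5;0 0 0 0.8 -0.28 0 0.5;0 0 0 0.9 -0.28 0 0.5;0 0 0 0.9 -0.28 0 0.5;0 0 0 0.9 -0.28 0 0.5'
python3 - <<'E'
from h import *
st(); im,C=snap('wrist','pics/g2.png'); plan((.4597,.0857,.1),90)
E
```

```text
t: 7.48
tcp_pos: [0.46, 0.0182, 0.2039]
tool_rot: [[-0.002, 1.0, -0.001], [1.0, 0.002, -0.0], [-0.0, -0.001, -1.0]]
force: [-0.3, -0.8, -1.2]
width: 0.0461
t 7.48 p [0.46   0.0182 0.2039] yaw 90.1 tz [-0.001 -0.    -1.   ] F [-0.3  -0.79 -1.25] w 0.0461 q [-0.22 -0.12  1.95 -0.    1.31 -0.23]
row: [-0.0001  0.0001  0.    ] [ 0.3428 -0.0027  0.52  ] dist rows 3.0 t 7.53
```

View pics/g2.png

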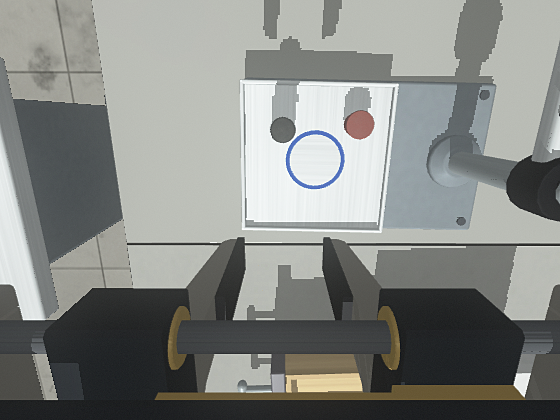

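Run:
```python
from h import *
s=arm.sense(); C=cam('wrist',(s["tcp_pos"],s["tool_rot"]))
for n,uv,z in [("ring",(315,160),.0285),("stop",(359.5,124.5),.0545),("vial",(283,129.5),.0845)]: print(n,onplane(C,uv,z).round(4))
```

```text
ring [0.4928 0.0527 0.0285]
stop [0.5299 0.0884 0.0545]
vial [0.46   0.0849 0.0845]
```

```bash
python3 -m creep '0 0 0 0.2 0 0.1 0.5;0 0 0 0.334 0 0.2 0.5;0 0 0 0.334 0 0.35 0.5;0 0 0 0.334 0 0.5 0.5;0 0 0 0.334 0 0.62 0.5;0 0 0 0.334 0 0.69 0.5;0 0 0 0.334 0 0.69 0.5;0 0 0 0.334 0 0.69 0.1;0 0 0 0.334 0 0.69 0.1;0 0 0 0.334 0 0.69 0.1'
python3 -m creep '0 0 0 0 0 0 0.1;0 0 0 0 0 0 0.1;0 0 0 0 0 -0.2 0.1;0 0 0 0 0 -0.4 0.1;0 0 0 0 0 -0.6 0.1;0 0 0 -0.2 0 -0.7 0.1;0 0 0 -0.4 0.1 -0.7 0.1;0 0 0 -0.6 0.2 -0.7 0.1;0 0 0 -0.8 0.29 -0.7 0.1;0 0 0 -1 0.29 -0.7 0.1'
python3 - <<'E'
from h import *
st(); plan((.517,-.234,.2),90)
E
```

```text
t: 8.37
tcp_pos: [0.4619, 0.0836, 0.0678]
tool_rot: [[0.002, 1.0, 0.003], [1.0, -0.002, -0.0], [-0.0, 0.003, -1.0]]
force: [0.6, 0.1, 0.2]
width: 0.0279
t: 9.2
tcp_pos: [0.5192, -0.1093, 0.2072]
tool_rot: [[-0.0, 1.0, 0.003], [1.0, 0.0, -0.001], [-0.001, 0.003, -1.0]]
force: [0.5, 0.7, 0.5]
width: 0.0227
t 9.20 p [ 0.5192 -0.1093  0.2072] yaw 90.0 tz [ 0.003 -0.001 -1.   ] F [0.48 0.72 0.53] w 0.0227 q [-0.44  0.07  1.76  0.    1.31 -0.44]
row: [0.0004 0.0001 0.    ] [-0.6236 -0.0112  0.0364] dist rows 3.0 t 9.2
```

```bash
python3 -m creep '0 0 0 -0.2 -0.01 0 0.1;0 0 0 -0.4 -0.01 0 0.1;0 0 0 -0.62 -0.01 0.03 0.1;0 0 0 -0.62 -0.01 0.2 0.1;0 0 0 -0.62 -0.01 0.35 0.1;0 0 0 -0.62 -0.01 0.5 0.1;0 0 0 -0.62 -0.01 0.6 0.1;0 0 0 -0.62 -0.01 0.68 0.1;0 0 0 -0.62 -0.01 0.7 0.1;0 0 0 -0.62 -0.01 0.7 0.1'
python3 -m creep '0 0 0 0 0 0.01 0.1;0 0 0 0 0 0.025 0.1;0 0 0 0 0 0.025 0.1'
```

```text
t: 10.03
tcp_pos: [0.5146, -0.2309, 0.0653]
tool_rot: [[0.001, 1.0, -0.002], [1.0, -0.001, 0.002], [0.002, -0.002, -1.0]]
force: [1.6, -0.1, 0.0]
width: 0.0228
t: 10.28
tcp_pos: [0.516, -0.2319, 0.0622]
tool_rot: [[0.001, 1.0, 0.001], [1.0, -0.001, -0.001], [-0.001, 0.001, -1.0]]
force: [-0.1, 0.3, -0.9]
width: 0.0226
```

```bash
python3 -m creep '0 0 0 0 0 0.01 0.1;0 0 0 0 0 0.02 0.1;0 0 0 0 0 0.02 0.1'
python3 -m creep '0 0 0 0 0 0.005 0.1;0 0 0 0 0 0.01 0.1;0 0 0 0 0 0.01 0.1'
```

```text
t: 10.53
tcp_pos: [0.5168, -0.2321, 0.0592]
tool_rot: [[0.001, 1.0, 0.003], [1.0, -0.001, -0.001], [-0.001, 0.003, -1.0]]
force: [-0.3, 1.7, 6.6]
width: 0.0227
t: 10.78
tcp_pos: [0.518, -0.2323, 0.059]
tool_rot: [[0.001, 1.0, 0.005], [1.0, -0.001, -0.002], [-0.002, 0.005, -1.0]]
force: [-0.3, 4.3, 15.4]
width: 0.0225
```

Contact; release, rise, and look at the tray again.

```bash
python3 -m creep '0 0 0 0 0 -0.02 0.1;0 0 0 0 0 -0.02 0.4;0 0 0 0 0 -0.02 0.4;0 0 0 0 0 -0.02 0.4;0 0 0 0 0 -0.02 0.4;0 0 0 0 0 -0.2 0.4;0 0 0 0 0 -0.4 0.4;0 0 0 0 0 -0.6 0.4;0 0 0 0 0 -0.75 0.5;0 0 0 0.3 0 -0.75 0.5'
python3 -m creep '0 0 -0.1 0.3 0 0 0.5;0 0 -0.1 0.6 0 0 0.5;0 0 -0.1 0.8 0 0 0.5;0 0 -0.1 0.9 0 0 0.5;0 0 -0.1 0.9 0 0 0.5;0 0 -0.1 0.9 0 0 0.5'
python3 - <<'E'
from h import *
st(); im,C=snap('wrist','pics/h1.png'); plan((.53,.0885,.1),180)
E
```

```text
t: 11.62
tcp_pos: [0.5189, -0.1968, 0.2134]
tool_rot: [[0.007, 1.0, 0.012], [1.0, -0.007, -0.011], [-0.011, 0.012, -1.0]]
force: [1.5, -1.1, 0.2]
width: 0.0455
t: 12.12
tcp_pos: [0.515, -0.0067, 0.2048]
tool_rot: [[-0.594, 0.805, -0.001], [0.805, 0.594, 0.001], [0.001, -0.0, -1.0]]
force: [0.6, -0.4, 0.6]
width: 0.0458
t 12.12 p [ 0.515  -0.0067  0.2048] yaw 126.4 tz [-0.001  0.001 -1.   ] F [ 0.61 -0.43  0.59] w 0.0458 q [-0.25  0.03  1.8   0.    1.31 -0.88]
row: [-1.000e-04 -1.000e-04 -1.499e-01] [0.3497 0.3458 0.5245] dist rows 3.4 t 12.17
```

View pics/h1.png

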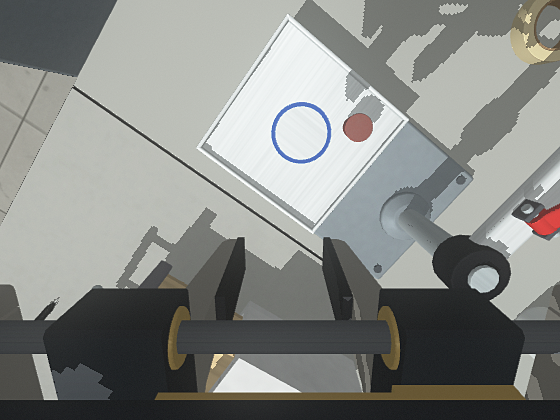

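```bash
python3 - <<'E'
from h import *
s=arm.sense(); C=cam('wrist',(s["tcp_pos"],s["tool_rot"]))
for n,uv,z in [("ring",(301.5,132.5),.0285),("stop",(358,127.5),.0545)]: print(n,onplane(C,uv,z).round(4))
E
python3 -m creep '0 0 -0.15 0.1 0.1 0 0.5;0 0 -0.15 0.2 0.2 0 0.5;0 0 -0.15 0.3 0.3 0 0.5;0 0 -0.15 0.35 0.345 0 0.5;0 0 -0.15 0.35 0.345 0 0.5;0 0 -0.15 0.35 0.345 0.2 0.5;0 0 -0.15 0.35 0.345 0.3 0.5;0 0 -0.15 0.35 0.345 0.3 0.5;0 0 -0.15 0.35 0.345 0.3 0.5;0 0 -0.15 0.35 0.345 0.3 0.5'
python3 - <<'E'
from h import *
st(); im,C=snap('wrist','pics/h2.png'); plan((.53,.0885,.057),180)
E
```

```text
ring [0.4929 0.0529 0.0285]
stop [0.5304 0.087  0.0545]
t: 13.0
tcp_pos: [0.5309, 0.0859, 0.1453]
tool_rot: [[-1.0, 0.007, 0.0], [0.007, 1.0, -0.0], [-0.0, -0.0, -1.0]]
force: [-0.4, -0.4, 0.7]
width: 0.0461
t 13.00 p [0.5309 0.0859 0.1453] yaw 179.6 tz [ 0. -0. -1.] F [-0.42 -0.41  0.71] w 0.0461 q [-0.06  0.16  1.79 -0.    1.19 -1.63]
row: [-0.0001  0.0002 -0.001 ] [0.0069 0.012  0.4447] dist rows 2.1 t 13.05
```

View pics/h2.png

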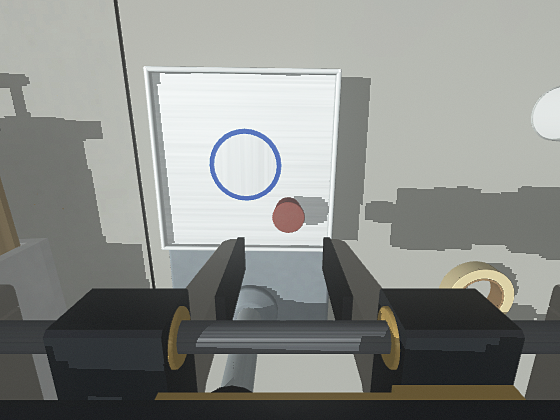

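```bash
python3 - <<'E'
from h import *
s=arm.sense(); C=cam('wrist',(s["tcp_pos"],s["tool_rot"]))
for n,uv,z in [("ring",(245.5,164.5),.0285),("stop",(288.5,218),.0545)]: print(n,onplane(C,uv,z).round(4))
E
python3 -m creep '0 0 0 0.007 0.012 0.15 0.5;0 0 0 0.007 0.012 0.3 0.5;0 0 0 0.007 0.012 0.4 0.5;0 0 0 0.007 0.012 0.44 0.5;0 0 0 0.007 0.012 0.44 0.5;0 0 0 0.007 0.012 0.44 0.1;0 0 0 0.007 0.012 0.44 0.1;0 0 0 0.007 0.012 0.44 0.1;0 0 0 0.007 0.012 0.44 0.1;0 0 0 0.007 0.012 0.44 0.1' 15
python3 -m creep '0 0 0 0 0 0 0.1;0 0 0 0 0 -0.2 0.1;0 0 0 0 0 -0.4 0.1;0 0 0 0 0 -0.6 0.1;0 0 0.15 0 -0.2 -0.75 0.1;0 0 0.15 0 -0.4 -0.75 0.1;0 0 0.15 0 -0.6 -0.75 0.1;0 0 0.15 0 -0.8 -0.75 0.1;0 0 0.15 0.05 -1 -0.75 0.1;0 0 0.15 0.05 -1 -0.75 0.1'
python3 - <<'E'
from h import *
st(); plan((.517,-.190,.2),90)
E
```

```text
ring [0.4921 0.0543 0.0285]
stop [0.5312 0.0901 0.0545]
t: 13.88
tcp_pos: [0.53, 0.0896, 0.0584]
tool_rot: [[-1.0, 0.001, 0.002], [0.001, 1.0, -0.0], [-0.002, -0.0, -1.0]]
force: [0.1, -0.5, 3.6]
width: 0.0255
t: 14.72
tcp_pos: [0.5175, -0.1164, 0.2072]
tool_rot: [[-0.723, 0.691, -0.001], [0.691, 0.723, -0.003], [-0.001, -0.002, -1.0]]
force: [0.1, 0.1, -1.1]
width: 0.0255
t 14.72 p [ 0.5175 -0.1164  0.2072] yaw 136.3 tz [-0.001 -0.003 -1.   ] F [ 0.12  0.14 -1.11] w 0.0255 q [-0.45  0.07  1.76 -0.    1.31 -1.25]
row: [-0.0003  0.0003  0.1285] [-0.2524 -0.2675  0.0368] dist rows 1.8 t 14.72
```

```bash
python3 -m creep '0 0 0.1285 -0.13 -0.14 0 0.1;0 0 0.1285 -0.13 -0.14 0 0.1;0 0 0.1285 -0.13 -0.14 0 0.1;0 0 0.1285 -0.13 -0.14 0 0.1;0 0 0.1285 -0.13 -0.14 0 0.1;0 0 0.1285 -0.13 -0.14 0 0.1;0 0 0.1285 -0.13 -0.14 0 0.1;0 0 0.1285 -0.13 -0.14 0 0.1'
python3 - <<'E'
from h import *
st(); im,C=snap('wrist','pics/i1.png'); plan((.517,-.190,.08),90)
E
```

```text
t: 15.38
tcp_pos: [0.5184, -0.1483, 0.2069]
tool_rot: [[-0.011, 1.0, -0.001], [1.0, 0.011, 0.0], [0.001, -0.001, -1.0]]
force: [0.7, 0.5, -0.1]
width: 0.0251
t 15.38 p [ 0.5184 -0.1483  0.2069] yaw 90.6 tz [-0.001  0.    -1.   ] F [ 0.72  0.5  -0.06] w 0.0251 q [-0.5   0.09  1.73  0.    1.31 -0.51]
row: [-0.0001 -0.0001  0.0022] [-0.2085 -0.0097  0.6346] dist rows 3.2 t 15.43
```

View pics/i1.png

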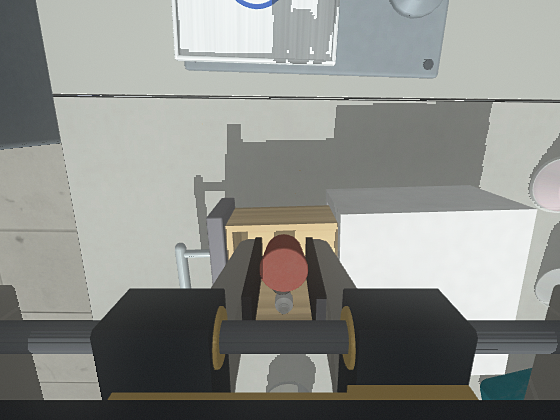

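Run:
```python
from h import *
t,_=snap('top','pics/i_t.png'); s,_=snap('side','pics/i_s.png')
a=cv2.resize(t[200:290,320:410],(400,400),interpolation=cv2.INTER_CUBIC); b=cv2.resize(s[225:325,260:360],(400,400),interpolation=cv2.INTER_CUBIC)
cv2.imwrite('pics/i_ts.png',np.hstack([a,b])[:,:,::-1])
```

```text
(no output)
```

View pics/i_ts.png

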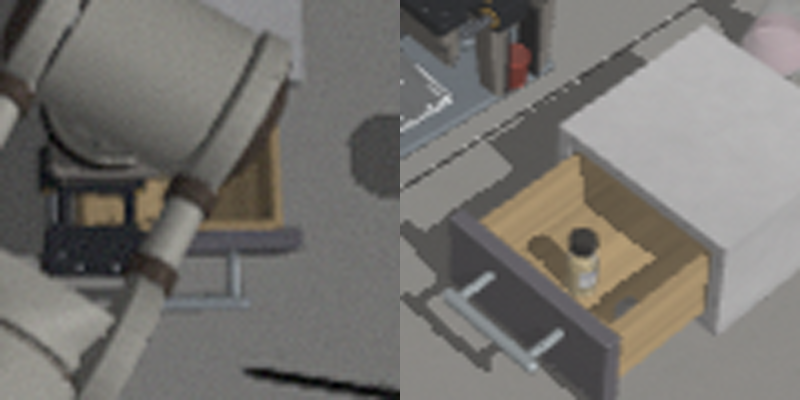

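Run:
```python
from h import *
S=cam('side'); print(onplane(S,(305.7,285),.076),onplane(S,(316.3,301),.035))
```

```text
[ 0.51450932 -0.23328941  0.076     ] [ 0.52130653 -0.27405814  0.035     ]
```

```bash
python3 -m creep '0 0 0.002 -0.1 -0.01 0 0.1;0 0 0.002 -0.2 -0.01 0 0.1;0 0 0.002 -0.2 -0.01 0.15 0.1;0 0 0.002 -0.21 -0.01 0.3 0.1;0 0 0.002 -0.21 -0.01 0.45 0.1;0 0 0.002 -0.21 -0.01 0.6 0.1;0 0 0.002 -0.21 -0.01 0.7 0.1;0 0 0.002 -0.21 -0.01 0.75 0.1;0 0 0.002 -0.21 -0.01 0.75 0.1;0 0 0.002 -0.21 -0.01 0.75 0.1'
python3 -m creep '0 0 0 0 0 0.01 0.1;0 0 0 0 0 0.02 0.1;0 0 0 0 0 0.02 0.1'
```

```text
t: 16.37
tcp_pos: [0.5175, -0.1907, 0.0578]
tool_rot: [[-0.001, 1.0, 0.0], [1.0, 0.001, -0.0], [-0.0, 0.0, -1.0]]
force: [0.4, -0.1, -0.2]
width: 0.0254
t: 16.62
tcp_pos: [0.5179, -0.1909, 0.0543]
tool_rot: [[-0.0, 1.0, 0.002], [1.0, 0.0, -0.001], [-0.001, 0.002, -1.0]]
force: [0.4, 0.6, -0.3]
width: 0.0255
```

```bash
python3 -m creep '0 0 0 0 0 0.01 0.1;0 0 0 0 0 0.02 0.1;0 0 0 0 0 0.02 0.1'
python3 -m creep '0 0 0 0 0 0 0.4;0 0 0 0 0 0 0.4;0 0 0 0 0 0 0.4;0 0 0 0 0 0 0.4;0 0 0 0 0 -0.2 0.4;0 0 0 0 0 -0.4 0.4;0 0 0 0 0 -0.6 0.4;0 0 0 0 0 -0.75 0.5;0 0 0 0 0 -0.75 0.5;0 0 0 0.3 0 -0.75 0.5'
python3 - <<'E'
from h import *
st(); im,C=snap('wrist','pics/j1.png')
E
```

```text
t: 16.87
tcp_pos: [0.5177, -0.1908, 0.0499]
tool_rot: [[-0.0, 1.0, 0.001], [1.0, 0.0, -0.001], [-0.001, 0.001, -1.0]]
force: [-0.0, -1.0, 2.9]
width: 0.0254
t: 17.7
tcp_pos: [0.5189, -0.1544, 0.2023]
tool_rot: [[0.006, 1.0, 0.006], [1.0, -0.006, -0.006], [-0.006, 0.006, -1.0]]
force: [0.5, -0.6, -0.7]
width: 0.0456
t 17.70 p [ 0.5189 -0.1544  0.2023] yaw 89.7 tz [ 0.006 -0.006 -1.   ] F [ 0.46 -0.64 -0.7 ] w 0.0456 q [-0.51  0.1   1.74 -0.    1.3  -0.5 ]
```

View pics/j1.png

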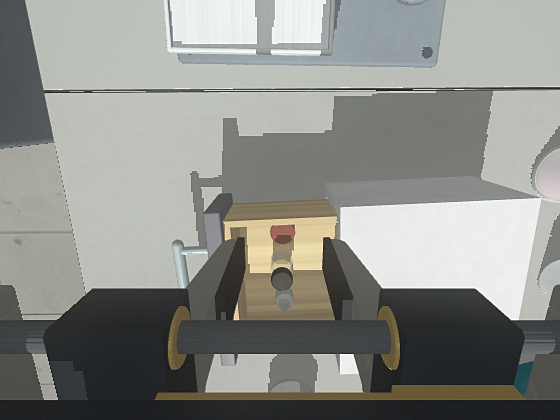

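```bash
python3 -m creep '0 0 0 -0.1 -0.2 0 0;0 0 0 -0.2 -0.4 0 0;0 0 0 -0.3 -0.6 0 0;0 0 0 -0.4 -0.82 0 0;0 0 0 -0.42 -0.82 0 0;0 0 0 -0.42 -0.82 0.2 0;0 0 0 -0.42 -0.82 0.35 0;0 0 0 -0.42 -0.82 0.45 0;0 0 0 -0.42 -0.82 0.45 0;0 0 0 -0.42 -0.82 0.45 0'
python3 - <<'E'
from h import *
st(); im,C=snap('wrist','pics/k1.png'); s,_=snap('side','pics/k1s.png'); crop(s,220,200,160,130,4,'pics/k1sc.png'); plan((.36,-.24,.073),90)
E
```

```text
t: 18.58
tcp_pos: [0.3525, -0.2319, 0.1084]
tool_rot: [[-0.0, 1.0, -0.002], [1.0, 0.0, 0.003], [0.003, -0.002, -1.0]]
force: [0.2, 0.5, -0.7]
width: 0.0003
t 18.58 p [ 0.3525 -0.2319  0.1084] yaw 90.0 tz [-0.002  0.003 -1.   ] F [ 0.19  0.47 -0.74] w 0.0003 q [-0.87 -0.09  2.13  0.    1.11 -0.87]
row: [0.0002 0.0002 0.0001] [-0.0321  0.03    0.1881] dist rows 0.9 t 18.68
```

View pics/k1.png

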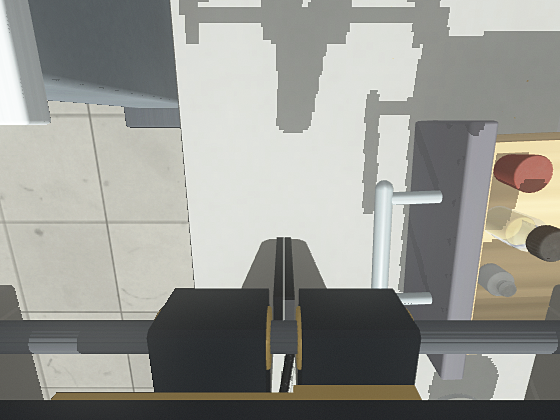

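View pics/k1sc.png

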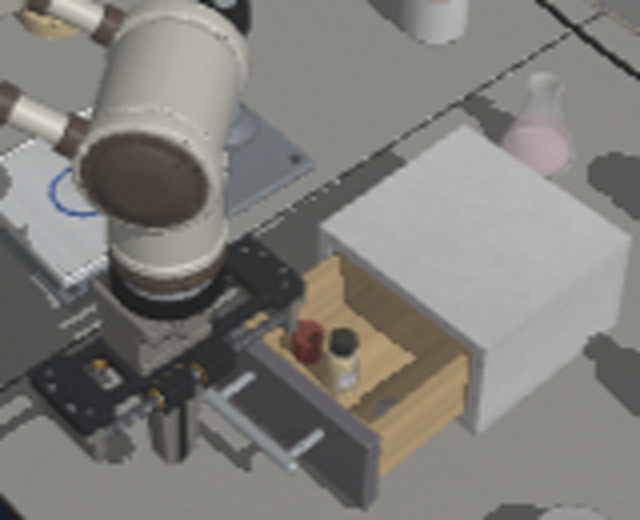

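```bash
python3 -m creep '0 0 0 -0.03 0 0.09 0;0 0 0 -0.03 0 0.18 0;0 0 0 -0.03 0 0.18 0;0 0 0 -0.03 0.05 0.18 0;0 0 0 -0.03 0.1 0.18 0;0 0 0 -0.03 0.14 0.18 0;0 0 0 -0.03 0.17 0.18 0;0 0 0 -0.03 0.2 0.18 0;0 0 0 -0.03 0.24 0.18 0;0 0 0 -0.03 0.28 0.18 0'
python3 -m creep '0 0 0 0 0.05 0 0;0 0 0 0 0.1 0 0;0 0 0 0 0.15 0 0;0 0 0 0 0.2 0 0;0 0 0 0 0.24 0 0;0 0 0 0 0.28 0 0;0 0 0 0 0.31 0 0;0 0 0 0 0.33 0 0;0 0 0 0 0.35 0 0;0 0 0 0 0.37 0 0'
```

```text
t: 19.52
tcp_pos: [0.4098, -0.2387, 0.0734]
tool_rot: [[-0.0, 1.0, -0.001], [1.0, 0.0, 0.0], [0.0, -0.001, -1.0]]
force: [-2.0, 0.4, 2.3]
width: 0.0005
t: 20.35
tcp_pos: [0.4834, -0.2388, 0.0732]
tool_rot: [[0.0, 1.0, -0.0], [1.0, -0.0, 0.0], [0.0, -0.0, -1.0]]
force: [-1.0, 1.4, 0.7]
width: -0.0
```

```bash
python3 -m creep '0 0 0 0 0.015 0 0;0 0 0 0 0.03 0 0;0 0 0 0 0.045 0 0;0 0 0 0 0.055 0 0;0 0 0 0 0.065 0 0;0 0 0 0 0.065 0 0'
python3 -m creep '0 0 0 0 0.01 0 0;0 0 0 0 0.02 0 0;0 0 0 0 0.025 0 0;0 0 0 0 0.03 0 0;0 0 0 0 0.03 0 0'
```

```text
t: 20.85
tcp_pos: [0.4967, -0.2391, 0.0735]
tool_rot: [[-0.0, 1.0, 0.001], [1.0, 0.0, -0.001], [-0.001, 0.001, -1.0]]
force: [0.4, -0.6, 0.5]
width: 0.0002
t: 21.27
tcp_pos: [0.5007, -0.2389, 0.0733]
tool_rot: [[-0.001, 1.0, -0.004], [1.0, 0.001, 0.0], [0.0, -0.004, -1.0]]
force: [-8.4, 0.1, 6.7]
width: 0.0006
```

```bash
python3 -m creep '0 0 0 0 0.01 0 0;0 0 0 0 0.02 0 0;0 0 0 0 0.02 0 0'
python3 -m creep '0 0 0 0 -0.1 0 0;0 0 0 0 -0.3 0 0;0 0 0 0 -0.5 0 0;0 0 0 0 -0.6 -0.1 0;0 0 0 0 -0.6 -0.4 0;0 0 0 0.1 -0.6 -0.7 0;0 0 0 0.3 -0.5 -0.7 0;0 0 0 0.5 -0.4 -0.7 0.5;0 0 0 0.7 -0.3 -0.7 0.5;0 0 0 0.9 -0.2 -0.7 0.5'
python3 - <<'E'
from h import *
st(); t,_=snap('top','pics/l_t.png'); s,_=snap('side','pics/l_s.png')
a=cv2.resize(t[150:270,320:440],(400,400),interpolation=cv2.INTER_CUBIC); b=cv2.resize(s[215:335,260:380],(400,400),interpolation=cv2.INTER_CUBIC)
cv2.imwrite('pics/l_ts.png',np.hstack([a,b])[:,:,::-1])
E
```

```text
t: 21.52
tcp_pos: [0.5012, -0.2389, 0.0733]
tool_rot: [[-0.002, 1.0, -0.014], [1.0, 0.002, 0.002], [0.002, -0.014, -1.0]]
force: [-22.6, -0.7, 17.0]
width: 0.0005
t: 22.35
tcp_pos: [0.4546, -0.0845, 0.2146]
tool_rot: [[0.001, 1.0, 0.005], [1.0, -0.001, -0.002], [-0.002, 0.005, -1.0]]
force: [0.7, -0.3, 0.6]
width: 0.0181
t 22.35 p [ 0.4546 -0.0845  0.2146] yaw 89.9 tz [ 0.005 -0.002 -1.   ] F [ 0.74 -0.28  0.61] w 0.0181 q [-0.45 -0.12  1.93  0.    1.33 -0.44]
```

View pics/l_ts.png

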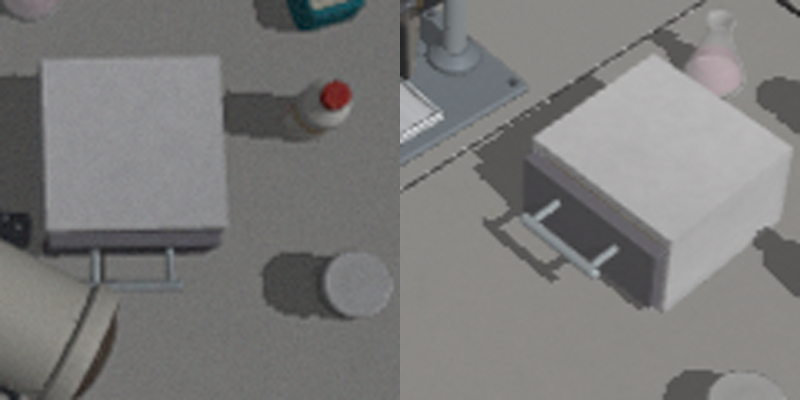

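```bash
python3 -m creep '0 0 0 0.2 0 0 0.8;0 0 0 0.4 0 0 0.8;0 0 0 0.6 0 0 0.8;0 0 0 0.8 0 0 0.8;0 0 0 1 0 0 0.8;0 0 0 1 0 0 0.8'
python3 -m creep '0 0 0 0.2 0 -0.1 0.8;0 0 0 0.4 0 -0.2 0.8;0 0 0 0.6 0 -0.2 0.8;0 0 0 0.7 0 -0.2 0.8;0 0 0 0.7 0 -0.2 0.8;0 0 0 0.7 0 -0.2 0.8'
python3 - <<'E'
from h import *
st(); im,C=snap('wrist','pics/m1.png')
E
```

```text
t: 22.95
tcp_pos: [0.4524, 0.1196, 0.2126]
tool_rot: [[-0.006, 1.0, 0.001], [1.0, 0.006, 0.003], [0.003, 0.001, -1.0]]
force: [0.3, -0.2, -0.2]
width: 0.0663
t: 23.45
tcp_pos: [0.4534, 0.2542, 0.2523]
tool_rot: [[-0.001, 1.0, 0.0], [1.0, 0.001, -0.001], [-0.001, 0.0, -1.0]]
force: [-0.2, 0.3, -0.3]
width: 0.0732
t 23.45 p [0.4534 0.2542 0.2523] yaw 90.1 tz [ 0.    -0.001 -1.   ] F [-0.15  0.29 -0.34] w 0.0732 q [ 0.28  0.01  1.73 -0.    1.4   0.28]
```

View pics/m1.png

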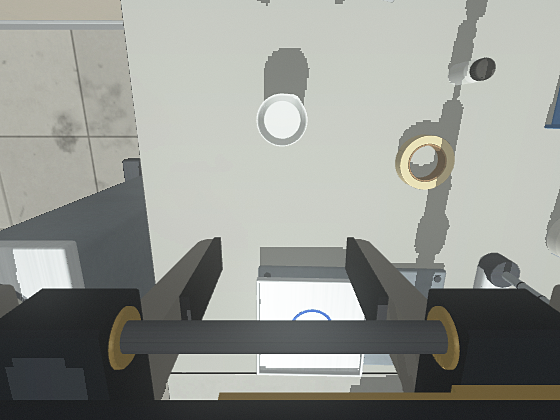

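Run:
```python
from h import *
im=cv2.imread('pics/m1.png')[:,:,::-1]; crop(im,240,80,90,80,8,'pics/m1c.png')
s=arm.sense(); C=cam('wrist',(s["tcp_pos"],s["tool_rot"]))
print(onplane(C,(281.7,120),.06),onplane(C,(282.5,120),.002))
```

```text
[0.45171476 0.32826331 0.06      ] [0.45238767 0.32795292 0.002     ]
```

View pics/m1c.png

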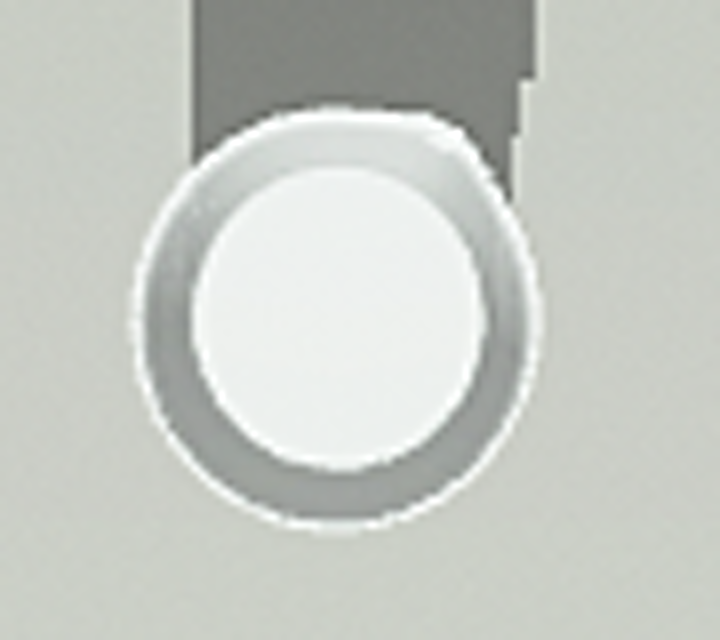

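```bash
python3 -c "
from h import *
plan((.4517,.3285,.042),90)"
python3 -m creep '0 0 0 0.2 0 0 0.8;0 0 0 0.37 -0.008 0.2 0.8;0 0 0 0.37 -0.008 0.4 0.8;0 0 0 0.37 -0.008 0.6 0.8;0 0 0 0.37 -0.008 0.75 0.8;0 0 0 0.37 -0.008 0.85 0.8;0 0 0 0.37 -0.008 0.95 0.8;0 0 0 0.37 -0.008 0.95 0.8;0 0 0 0.37 -0.008 0.95 0.8'
python3 -c "
from h import *
plan((.4517,.3285,.042),90)"
```

```text
row: [-0.      0.0001 -0.    ] [ 0.3764 -0.0081  1.0504] dist rows 5.4 t 23.5
t: 24.25
tcp_pos: [0.4513, 0.3266, 0.0618]
tool_rot: [[0.002, 1.0, -0.002], [1.0, -0.002, -0.001], [-0.001, -0.002, -1.0]]
force: [-0.1, 0.5, 0.4]
width: 0.0736
row: [-0.0004  0.0002 -0.0003] [0.0096 0.0023 0.0988] dist rows 0.5 t 24.25
```

```bash
python3 -m creep '0 0 0 0.01 0.002 0.06 0.8;0 0 0 0.01 0.002 0.1 0.8;0 0 0 0.01 0.002 0.1 0.6;0 0 0 0.01 0.002 0.1 0.4;0 0 0 0.01 0.002 0.1 0.4;0 0 0 0.01 0.002 0.1 0.4;0 0 0 0.01 0.002 0.1 0.4;0 0 0 0.01 0.002 0.1 0.4' 6
python3 -m creep '0 0 0 0 0 -0.1 0.4;0 0 0 0 0 -0.3 0.4;0 0 0 0 0 -0.5 0.4;0 0 0 0 0 -0.5 0.4;0 0 0 0 0 -0.5 0.4'
python3 -c "
from h import *
st()
snap('wrist','pics/n1.png')
plan((.492,.0537,.2),90)"
```

```text
t: 24.92
tcp_pos: [0.4521, 0.3307, 0.043]
tool_rot: [[-0.0, 1.0, 0.001], [1.0, 0.0, 0.0], [0.0, 0.001, -1.0]]
force: [0.6, 0.5, 1.2]
width: 0.052
t: 25.33
tcp_pos: [0.4538, 0.3315, 0.1457]
tool_rot: [[-0.0, 1.0, 0.006], [1.0, 0.0, 0.003], [0.003, 0.006, -1.0]]
force: [-0.5, 0.2, -0.2]
width: 0.052
t 25.33 p [0.4538 0.3315 0.1457] yaw 90.0 tz [ 0.006  0.003 -1.   ] F [-0.53  0.21 -0.23] w 0.0520 q [0.42 0.21 1.73 0.   1.19 0.42]
row: [ 0.0003 -0.0001  0.    ] [-1.3848  0.1995 -0.2847] dist rows 6.8 t 25.38
```

View pics/n1.png

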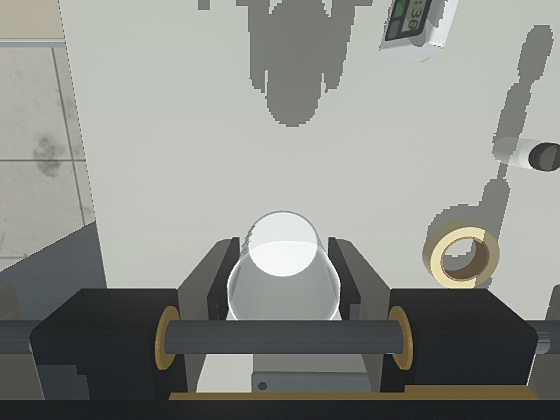

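```bash
python3 - <<'E'
from h import *
s=arm.sense(); C=cam('wrist',(s["tcp_pos"],s["tool_rot"]))
print(s["tcp_pos"],onplane(C,(284,244),.105))
E
python3 -m creep '0 0 0 -0.1 0 -0.1 0.4;0 0 0 -0.2 0.05 -0.2 0.4;0 0 0 -0.35 0.1 -0.25 0.4;0 0 0 -0.5 0.15 -0.28 0.4;0 0 0 -0.65 0.2 -0.28 0.4;0 0 0 -0.8 0.2 -0.28 0.4;0 0 0 -0.9 0.2 -0.28 0.4;0 0 0 -1 0.2 -0.28 0.4;0 0 0 -1 0.2 -0.28 0.4'
python3 -m creep '0 0 0 -0.15 0 0 0.4;0 0 0 -0.3 0 0 0.4;0 0 0 -0.38 0 0 0.4;0 0 0 -0.38 0 0.2 0.4;0 0 0 -0.38 0 0.4 0.4;0 0 0 -0.38 0 0.4 0.4;0 0 0 -0.38 0 0.4 0.4;0 0 0 -0.38 0 0.4 0.4'
python3 - <<'E'
from h import *
st(); snap('wrist','pics/o1.png'); plan((.492,.0555,.0735),90)
E
```

```text
[0.45216375 0.33068565 0.14317288] [0.45274134 0.33087915 0.105     ]
t: 26.13
tcp_pos: [0.4907, 0.1276, 0.1961]
tool_rot: [[0.003, 1.0, -0.004], [1.0, -0.003, -0.001], [-0.001, -0.004, -1.0]]
force: [-0.4, -0.9, -0.4]
width: 0.0519
t: 26.8
tcp_pos: [0.4923, 0.055, 0.1194]
tool_rot: [[-0.001, 1.0, 0.001], [1.0, 0.001, 0.0], [0.0, 0.001, -1.0]]
force: [0.2, 0.2, -0.4]
width: 0.052
t 26.80 p [0.4923 0.055  0.1194] yaw 90.0 tz [ 0.001  0.    -1.   ] F [ 0.16  0.2  -0.37] w 0.0520 q [-0.13  0.08  1.93  0.    1.13 -0.13]
row: [0.0005 0.     0.0001] [ 0.0032 -0.0067  0.2348] dist rows 1.1 t 26.85
```

View pics/o1.png

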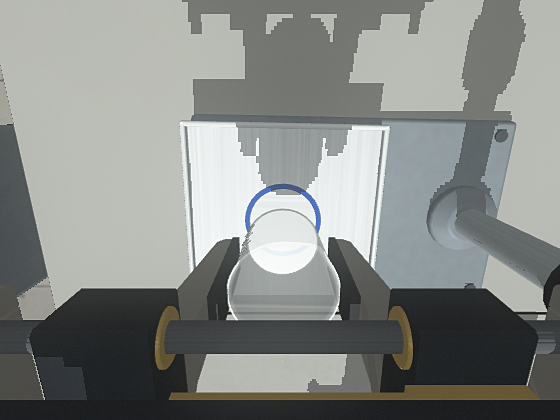

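```bash
python3 - <<'E'
from h import *
s=arm.sense(); C=cam('wrist',(s["tcp_pos"],s["tool_rot"]))
print(s["tcp_pos"])
print("foot",onplane(C,(283,241.5),.0765+.002))
for uv in [(246,220),(320,219),(283,184.5)]: print(onplane(C,uv,.0285))
E
python3 -m creep '0 0 0 0 -0.005 0.08 0.4;0 0 0 0 -0.005 0.14 0.4;0 0 0 0 -0.005 0.18 0.4;0 0 0 0 -0.005 0.2 0.4;0 0 0 0 -0.005 0.2 0.4;0 0 0 0 -0.005 0.2 0.4'
python3 -c "
from h import *
st();plan((.492,.0545,.0715),90)"
```

```text
[0.49319701 0.05486611 0.12046462]
foot [0.49320316 0.05517432 0.0785    ]
[0.46372405 0.05325842 0.0285    ]
[0.5228812  0.05408418 0.0285    ]
[0.49329117 0.08217756 0.0285    ]
t: 27.35
tcp_pos: [0.4916, 0.0545, 0.0795]
tool_rot: [[-0.0, 1.0, 0.002], [1.0, 0.0, -0.0], [-0.0, 0.002, -1.0]]
force: [0.5, 0.2, 0.6]
width: 0.0519
t 27.35 p [0.4916 0.0545 0.0795] yaw 90.0 tz [ 0.002 -0.    -1.   ] F [0.48 0.18 0.55] w 0.0519 q [-0.13  0.14  1.96  0.    1.04 -0.13]
row: [0.0002 0.     0.    ] [0.     0.0022 0.0398] dist rows 0.2 t 27.35
```

```bash
python3 -m creep '0 0 0 -0.003 0.005 0.01 0.4;0 0 0 -0.003 0.005 0.02 0.4;0 0 0 -0.003 0.005 0.03 0.4;0 0 0 -0.003 0.005 0.03 0.4'
python3 -m creep '0 0 0 0 0 0.005 0.4;0 0 0 0 0 0.01 0.4;0 0 0 0 0 0.01 0.4'
```

```text
t: 27.68
tcp_pos: [0.4923, 0.0541, 0.073]
tool_rot: [[0.0, 1.0, 0.001], [1.0, -0.0, 0.0], [0.0, 0.001, -1.0]]
force: [-1.0, 0.5, 2.1]
width: 0.0522
t: 27.93
tcp_pos: [0.4922, 0.0541, 0.0714]
tool_rot: [[-0.0, 1.0, 0.001], [1.0, 0.0, 0.0], [0.0, 0.001, -1.0]]
force: [-2.5, 1.4, 8.4]
width: 0.0518
```

```bash
python3 -m creep '0 0 0 0 0 -0.005 0.4;0 0 0 0 0 -0.005 0.6;0 0 0 0 0 -0.005 0.8;0 0 0 0 0 -0.005 0.8;0 0 0 0 0 -0.005 0.8;0 0 0 0 0 -0.2 0.8;0 0 0 0 0 -0.4 0.8;0 0 0 0 0 -0.6 0.8;0 0 0 0 0 -0.8 0.8;0 0 0 -0.2 0 -1 0.8'
python3 -m creep '0 0 0 -0.2 0 -0.1 0.5;0 0 0 -0.4 0 -0.2 0.5;0 0 0 -0.4 0 -0.2 0.5;0 0 0 -0.4 0 -0.2 0.5;0 0 0 -0.4 0 -0.2 0.5;0 0 0 -0.4 0 -0.2 0.5'
python3 - <<'E'
from h import *
st(); im,C=snap('wrist','pics/p1.png'); crop(im,200,20,240,180,3,'pics/p1c.png')
E
```

```text
t: 28.77
tcp_pos: [0.4923, 0.0271, 0.2637]
tool_rot: [[-0.005, 1.0, 0.004], [1.0, 0.005, 0.001], [0.001, 0.004, -1.0]]
force: [1.4, -1.2, 1.1]
width: 0.0737
t: 29.27
tcp_pos: [0.4912, -0.0543, 0.2985]
tool_rot: [[-0.001, 1.0, -0.002], [1.0, 0.001, 0.001], [0.001, -0.002, -1.0]]
force: [-0.9, 0.3, -0.3]
width: 0.0458
t 29.27 p [ 0.4912 -0.0543  0.2985] yaw 90.1 tz [-0.002  0.001 -1.   ] F [-0.87  0.33 -0.34] w 0.0458 q [-0.36 -0.09  1.73  0.    1.5  -0.36]
```

View pics/p1.png

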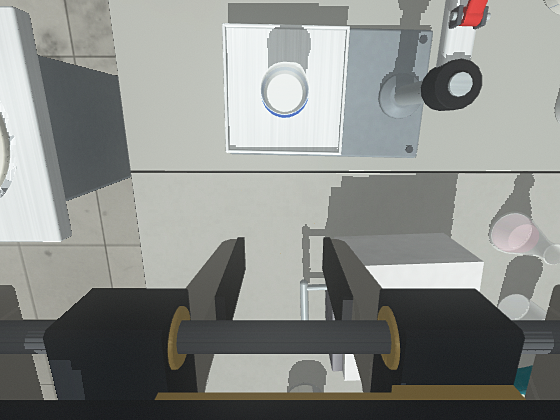

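View pics/p1c.png

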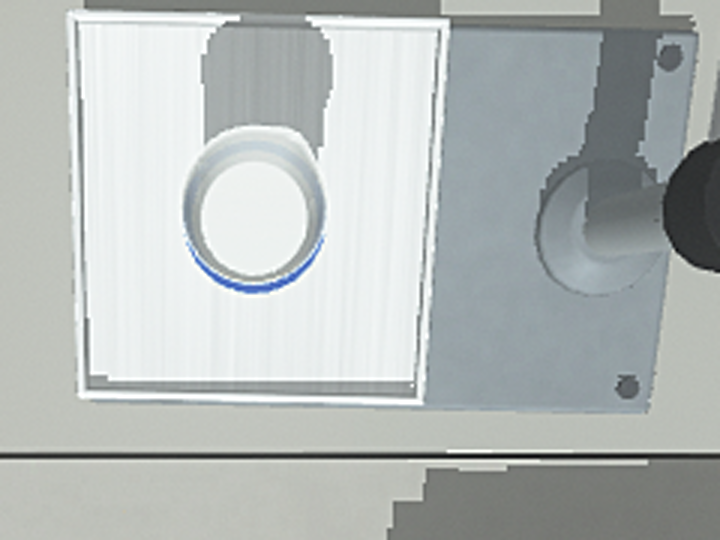

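Run:
```python
from h import *
s=arm.sense(); C=cam('wrist',(s["tcp_pos"],s["tool_rot"]))
q=lambda u,v:((u+.5)/3-.5+200,(v+.5)/3-.5+20)
print("foot",onplane(C,q(255,219),.0305),"rim",onplane(C,q(254,201),.0885),"ringbot",onplane(C,q(254,290),.0285)+[0,.03,0])
for c in [(71,15),(448,22),(421,400),(80,397)]: print(onplane(C,q(*c),.0345))
```

```text
foot [0.49217142 0.05376848 0.0305    ] rim [0.49171059 0.05537554 0.0885    ] ringbot [0.49182363 0.05540539 0.0285    ]
[0.42011452 0.12841434 0.0345    ]
[0.56741625 0.12611382 0.0345    ]
[ 0.56427398 -0.02030969  0.0345    ]
[ 0.41654987 -0.01928299  0.0345    ]
```

```bash
python3 -m creep '0 0 0 0 0 -0.2 0.5;0 0 0 0 0 -0.4 0.5;0 0 0 0.2 0.1 -0.5 0.5;0 0 0 0.4 0.3 -0.5 0.5;0 0 0 0.6 0.5 -0.5 0.5;0 0 0 0.8 0.7 -0.5 0.5;0 0 0 0.95 0.74 -0.5 0.5;0 0 0 0.95 0.74 -0.5 0.5;0 0 0 0.95 0.74 -0.5 0.5;0 0 0 0.95 0.74 -0.5 0.5'
python3 - <<'E'
from h import *
st(); im,C=snap('wrist','pics/q1.png')
E
```

```text
t: 30.15
tcp_pos: [0.6396, 0.1373, 0.3971]
tool_rot: [[-0.005, 1.0, -0.004], [1.0, 0.005, -0.0], [-0.0, -0.004, -1.0]]
force: [-0.4, -0.2, -0.5]
width: 0.0458
t 30.15 p [0.6396 0.1373 0.3971] yaw 90.3 tz [-0.004 -0.    -1.   ] F [-0.41 -0.19 -0.46] w 0.0458 q [ 0.03  0.33  1.09 -0.    1.73  0.02]
```

View pics/q1.png

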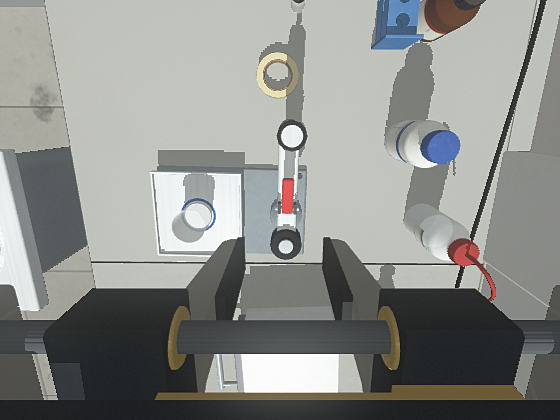

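Run:
```python
from h import *
im=cv2.imread('pics/q1.png')[:,:,::-1]; crop(im,240,110,100,150,5,'pics/q1c.png')
s=arm.sense(); C=cam('wrist',(s["tcp_pos"],s["tool_rot"]))
print("knob",onplane(C,(291.5,134.5),.297),"boss",onplane(C,(286,244.5),.16))
```

```text
knob [0.64524915 0.20051974 0.297     ] boss [0.64248806 0.05187143 0.16      ]
```

View pics/q1c.png

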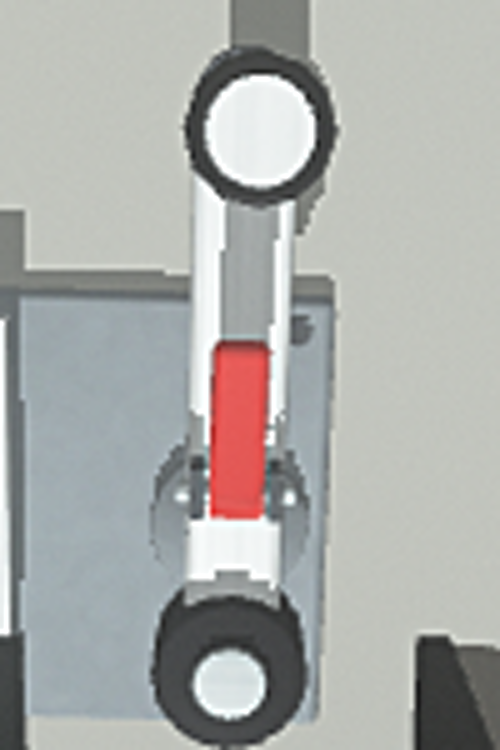

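```bash
python3 -c "
from h import *
plan((.645,.200,.293),90)"
python3 -m creep '0 0 0 0.15 0.027 0 0.5;0 0 0 0.314 0.027 0.1 0.5;0 0 0 0.314 0.027 0.2 0.5;0 0 0 0.314 0.027 0.2 0.5;0 0 0 0.314 0.027 0.2 0.5;0 0 0 0.314 0.027 0.2 0.5'
python3 - <<'E'
from h import *
st(); im,C=snap('wrist','pics/q2.png'); plan((.645,.200,.293),90)
E
```

```text
row: [-0.0004  0.0001  0.0004] [0.3207 0.0308 0.5264] dist rows 3.0 t 30.2
t: 30.7
tcp_pos: [0.6452, 0.1959, 0.3616]
tool_rot: [[0.002, 1.0, 0.002], [1.0, -0.002, -0.0], [-0.0, 0.002, -1.0]]
force: [-0.2, 0.7, 0.5]
width: 0.0457
t 30.70 p [0.6452 0.1959 0.3616] yaw 89.9 tz [ 0.002 -0.    -1.   ] F [-0.21  0.68  0.49] w 0.0457 q [ 0.12  0.38  1.1  -0.    1.66  0.12]
row: [ 0.0005 -0.     -0.0003] [ 0.0202 -0.0037  0.3457] dist rows 1.7 t 30.75
```

View pics/q2.png

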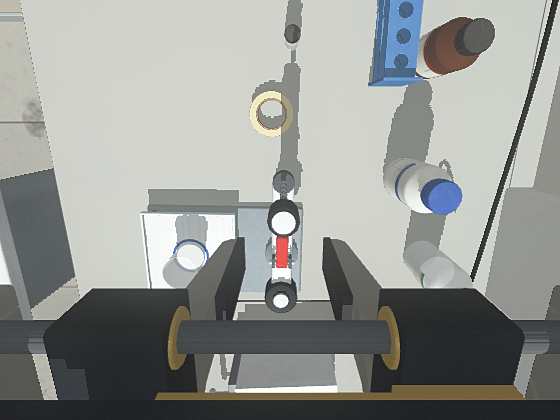

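```bash
python3 - <<'E'
from h import *
s=arm.sense(); C=cam('wrist',(s["tcp_pos"],s["tool_rot"]))
print(onplane(C,(284,219.5),.2957))
E
python3 -m creep '0 0 0 0.015 -0.004 0.1 0.5;0 0 0 0.015 -0.004 0.2 0.5;0 0 0 0.015 -0.004 0.3 0.5;0 0 0 0.015 -0.004 0.34 0.5;0 0 0 0.015 -0.004 0.34 0.5;0 0 0 0.015 -0.004 0.34 0.2;0 0 0 0.015 -0.004 0.34 0.2;0 0 0 0.015 -0.004 0.34 0.2;0 0 0 0.015 -0.004 0.34 0.2;0 0 0 0.015 -0.004 0.34 0.2' 4
python3 -c "
from h import *
st()"
```

```text
[0.64630231 0.20315742 0.2957    ]
t: 31.58
tcp_pos: [0.6451, 0.2002, 0.2935]
tool_rot: [[-0.0, 1.0, 0.003], [1.0, 0.0, 0.0], [0.0, 0.003, -1.0]]
force: [0.7, -0.6, 1.6]
width: 0.0237
t 31.58 p [0.6451 0.2002 0.2935] yaw 90.0 tz [ 0.003  0.    -1.   ] F [ 0.73 -0.58  1.58] w 0.0237 q [ 0.12  0.39  1.21 -0.    1.54  0.12]
```

Knob gripped lightly (23.7 mm). Swing along the arc.

```bash
python3 -m creep '0 0 -0.0139 -0.0028 -0.065 0 0.2;0 0 -0.0278 -0.011 -0.129 0 0.2;0 0 -0.0417 -0.025 -0.193 0 0.2;0 0 -0.0556 -0.045 -0.255 0 0.2;0 0 -0.0694 -0.07 -0.315 0 0.2;0 0 -0.0833 -0.1 -0.3725 0 0.2;0 0 -0.0972 -0.135 -0.427 0 0.2;0 0 -0.111 -0.174 -0.479 0 0.2;0 0 -0.125 -0.218 -0.527 0 0.2;0 0 -0.125 -0.218 -0.527 0 0.2'
python3 - <<'E'
from h import *
st(); snap('wrist','pics/r1.png'); p=arm.sense()["tcp_pos"]; d=p[:2]-[.642,.052]; print(np.hypot(*d),np.rad2deg(np.arctan2(d[1],d[0])))
E
```

```text
t: 32.42
tcp_pos: [0.5372, 0.1568, 0.2926]
tool_rot: [[-0.709, 0.705, -0.002], [0.705, 0.709, 0.001], [0.002, -0.0, -1.0]]
force: [-4.4, 3.0, 2.4]
width: 0.0239
t 32.42 p [0.5372 0.1568 0.2926] yaw 135.2 tz [-0.002  0.001 -1.   ] F [-4.38  3.    2.38] w 0.0239 q [ 0.07  0.09  1.57  0.    1.49 -0.72]
0.14816322186524866 134.71634185480733
```

View pics/r1.png

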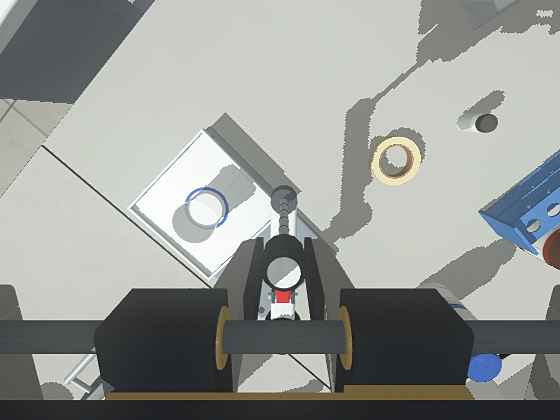

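```bash
python3 -m creep '0 0 -0.0139 0.007 -0.065 0 0.2;0 0 -0.0278 -0.001 -0.129 0 0.2;0 0 -0.0417 -0.015 -0.193 0 0.2;0 0 -0.0556 -0.035 -0.255 0 0.2;0 0 -0.0694 -0.06 -0.315 0 0.2;0 0 -0.0833 -0.09 -0.3725 0 0.2;0 0 -0.0972 -0.125 -0.427 0 0.2;0 0 -0.111 -0.164 -0.479 0 0.2;0 0 -0.111 -0.164 -0.479 0 0.2'
python3 - <<'E'
from h import *
st(); snap('wrist','pics/r2.png'); p=arm.sense()["tcp_pos"]; d=p[:2]-[.642,.052]; print(np.hypot(*d),np.rad2deg(np.arctan2(d[1],d[0])))
E
```

```text
t: 33.22
tcp_pos: [0.4939, 0.0642, 0.2922]
tool_rot: [[-0.996, 0.088, -0.002], [0.088, 0.996, -0.001], [0.002, -0.001, -1.0]]
force: [-5.3, -0.3, 1.7]
width: 0.0237
t 33.22 p [0.4939 0.0642 0.2922] yaw 174.9 tz [-0.002 -0.001 -1.   ] F [-5.3  -0.35  1.69] w 0.0237 q [-0.11 -0.08  1.73 -0.    1.48 -1.6 ]
0.1486028790267721 174.93536434488027
```

View pics/r2.png

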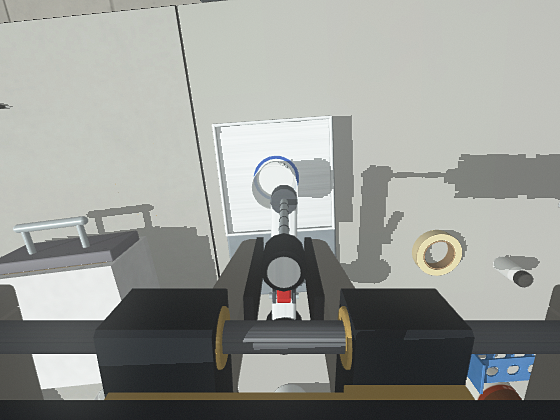

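```bash
python3 -m creep '0 0 -0.007 0.005 -0.025 0 0.2;0 0 -0.0139 0.005 -0.045 0 0.2;0 0 -0.0139 0.005 -0.055 0 0.2;0 0 -0.0139 0.005 -0.055 0 0.2'
python3 -m creep '0 0 0 0 -0.01 0 0.2;0 0 0 0 -0.015 0 0.2;0 0 0 0 -0.015 0 0.2'
```

```text
t: 33.6
tcp_pos: [0.4931, 0.055, 0.2921]
tool_rot: [[-1.0, 0.004, 0.001], [0.004, 1.0, -0.0], [-0.001, -0.0, -1.0]]
force: [1.1, -0.3, -1.0]
width: 0.0239
t: 33.85
tcp_pos: [0.493, 0.0538, 0.2921]
tool_rot: [[-1.0, 0.001, 0.001], [0.001, 1.0, 0.004], [-0.001, 0.004, -1.0]]
force: [1.1, 6.5, 0.5]
width: 0.0244
```

```bash
python3 -m creep '0 0 0 0 0.003 0 0.2;0 0 0 0 0.003 0 0.2;0 0 0 0 0.003 0.04 0.2;0 0 0 0 0.003 0.08 0.2;0 0 0 0 0.003 0.12 0.2;0 0 0 0 0.003 0.16 0.2;0 0 0 0 0.003 0.2 0.2;0 0 0 0 0.003 0.2 0.2;0 0 0 0 0.003 0.2 0.2' 20
python3 - <<'E'
from h import *
st(); s,_=snap('side','pics/s1.png'); crop(s,200,150,160,120,5,'pics/s1c.png')
E
```

```text
t: 34.6
tcp_pos: [0.4929, 0.0539, 0.2512]
tool_rot: [[-1.0, 0.002, 0.001], [0.002, 1.0, 0.003], [-0.001, 0.003, -1.0]]
force: [3.3, 6.3, -3.6]
width: 0.0236
t 34.60 p [0.4929 0.0539 0.2512] yaw 179.9 tz [ 0.001  0.003 -1.   ] F [ 3.34  6.31 -3.61] w 0.0236 q [-0.14 -0.06  1.8   0.    1.4  -1.71]
```

View pics/s1c.png

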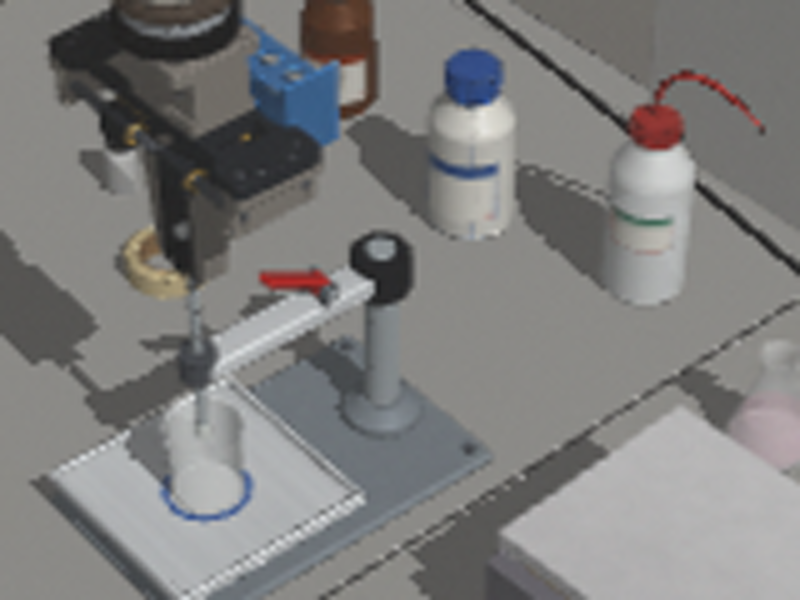

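```bash
python3 -m creep '0 0 0 0 0.002 0.03 0.2;0 0 0 0 0.002 0.06 0.2;0 0 0 0 0.002 0.09 0.2;0 0 0 0 0.002 0.12 0.2;0 0 0 0 0.002 0.15 0.2;0 0 0 0 0.002 0.175 0.2;0 0 0 0 0.002 0.175 0.2;0 0 0 0 0.002 0.175 0.2'
python3 - <<'E'
from h import *
st(); s,C=snap('side','pics/s2.png'); crop(s,200,190,80,70,8,'pics/s2c.png')
p=arm.sense()["tcp_pos"]
for z in [.0305,.04,.047,.055]: print(z,((proj(C,(.4925,.0535,z))-[200,190])*8).round(0))
E
```

```text
t: 35.32
tcp_pos: [0.4929, 0.0539, 0.216]
tool_rot: [[-1.0, 0.001, 0.001], [0.001, 1.0, 0.002], [-0.001, 0.002, -1.0]]
force: [3.1, 5.8, -3.7]
width: 0.0234
t 35.32 p [0.4929 0.0539 0.216 ] yaw 179.9 tz [ 0.001  0.002 -1.   ] F [ 3.11  5.76 -3.68] w 0.0234 q [-0.14 -0.03  1.84  0.    1.33 -1.71]
0.0305 [332. 454.]
0.04 [331. 437.]
0.047 [330. 425.]
0.055 [329. 412.]
```

View pics/s2c.png

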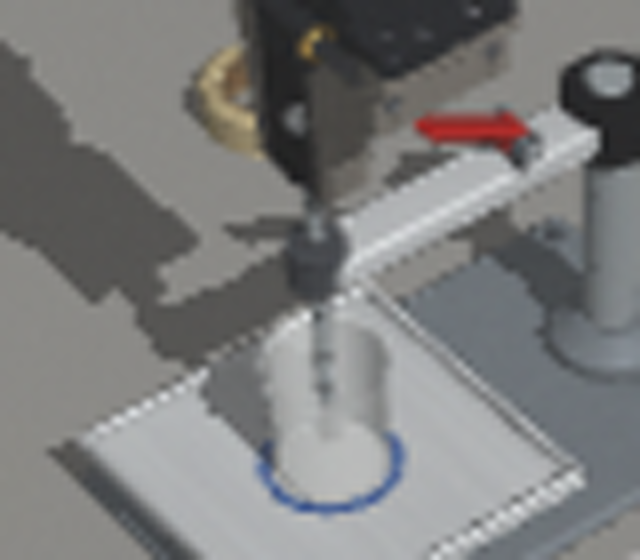

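```bash
python3 -m creep '0 0 0 0 0 0.01 0.2;0 0 0 0 0 0.02 0.2;0 0 0 0 0 0.03 0.2;0 0 0 0 0 0.04 0.2;0 0 0 0 0 0.05 0.2'
python3 -m creep '0 0 0 0 0 0.005 0.2;0 0 0 0 0 0.005 0.2'
python3 -m creep '0 0 0 0 0 0.005 0.2;0 0 0 0 0 0.005 0.2'
python3 -m creep '0 0 0 0 0 0.005 0.2;0 0 0 0 0 0.005 0.2'
```

```text
t: 35.78
tcp_pos: [0.493, 0.0539, 0.207]
tool_rot: [[-1.0, 0.001, 0.002], [0.001, 1.0, 0.002], [-0.002, 0.002, -1.0]]
force: [1.3, 5.8, 2.2]
width: 0.0234
t: 35.95
tcp_pos: [0.493, 0.0539, 0.2058]
tool_rot: [[-1.0, 0.001, 0.001], [0.001, 1.0, 0.002], [-0.001, 0.002, -1.0]]
force: [1.5, 5.7, 0.2]
width: 0.0239
t: 36.12
tcp_pos: [0.493, 0.0539, 0.2049]
tool_rot: [[-1.0, 0.001, 0.001], [0.001, 1.0, 0.002], [-0.001, 0.002, -1.0]]
force: [1.8, 5.5, 0.5]
width: 0.0233
t: 36.28
tcp_pos: [0.493, 0.0539, 0.2042]
tool_rot: [[-1.0, 0.001, 0.001], [0.001, 1.0, 0.002], [-0.001, 0.002, -1.0]]
force: [0.4, 5.8, 2.3]
width: 0.0233
```

```bash
for i in 1; do :; done
python3 -m creep '0 0 0 0 0 0.004 0.2;0 0 0 0 0 0.004 0.2;0 0 0 0 0 0.004 0.2' | grep -E 'tcp|force'
python3 -m creep '0 0 0 0 0 0.004 0.2;0 0 0 0 0 0.004 0.2;0 0 0 0 0 0.004 0.2' | grep -E 'tcp|force'
python3 -m creep '0 0 0 0 0 0.004 0.2;0 0 0 0 0 0.004 0.2;0 0 0 0 0 0.004 0.2' | grep -E 'tcp|force'
```

```text
tcp_pos: [0.493, 0.0539, 0.2041]
force: [-0.9, 6.5, 7.5]
tcp_pos: [0.4931, 0.0539, 0.2041]
force: [-3.3, 5.8, 10.6]
tcp_pos: [0.4931, 0.0539, 0.2039]
force: [-5.3, 6.1, 14.4]
```

```bash
python3 -m creep '0 0 0 0 0 -0.006 0.2;0 0 0 0 0 -0.006 0.2;0 0 0 0 0 -0.006 0.2' | grep -E 'tcp|force'
python3 - <<'E'
from h import *
s,C=snap('side','pics/s3.png'); crop(s,200,190,80,70,8,'pics/s3c.png'); im,_=snap('wrist','pics/s3w.png')
E
```

```text
tcp_pos: [0.4931, 0.0539, 0.2041]
force: [-2.0, 5.7, 9.0]
```

View pics/s3c.png

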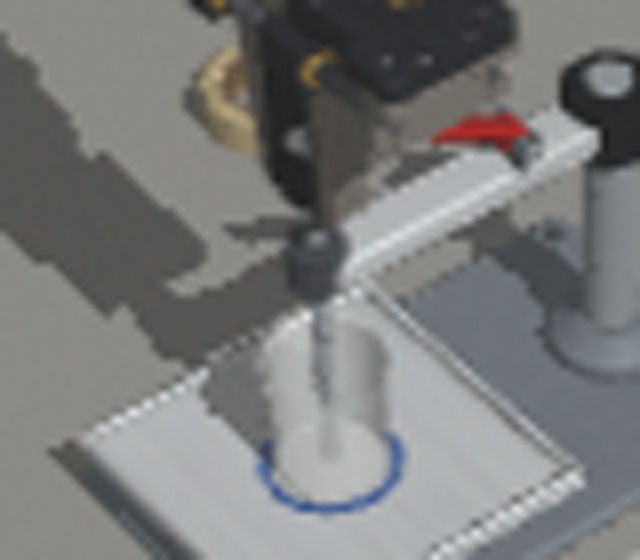

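View pics/s3w.png

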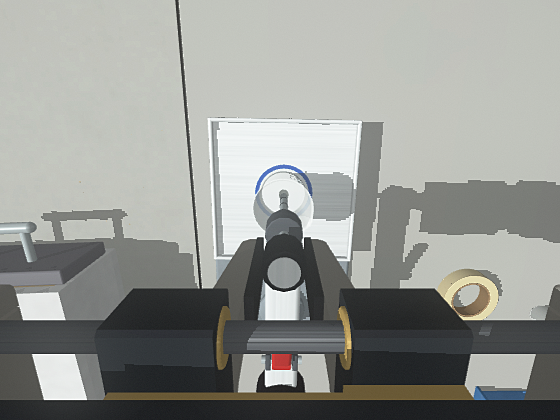

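```bash
python3 -m creep '0 0 0 0 0.005 0 0.2;0 0 0 0 0.005 0 0.5;0 0 0 0 0.005 0 0.5;0 0 0 0 0.005 0 0.5;0 0 0 0 0.005 0 0.5'
python3 -m creep '0 0 0 0 0 -0.1 0.5;0 0 0 0 0 -0.3 0.5;0 0 0 0 0 -0.5 0.5;0 0 0 0.1 0 -0.6 0.5;0 0 0 0.4 0 -0.6 0.5;0 0 0 0.6 0 -0.6 0;0 0 0 0.6 0 -0.6 0;0 0 0 0.6 0 -0.6 0'
python3 - <<'E'
from h import *
st()
s,C=snap('side','pics/t1.png'); crop(s,195,180,100,75,8,'pics/t1c.png'); im,_=snap('top','pics/t1t.png'); crop(im,240,160,100,75,8,'pics/t1tc.png')
E
```

```text
t: 37.8
tcp_pos: [0.4922, 0.0536, 0.2021]
tool_rot: [[-1.0, 0.001, -0.001], [0.001, 1.0, -0.0], [0.001, -0.0, -1.0]]
force: [-0.3, 0.2, -1.1]
width: 0.0456
t: 38.47
tcp_pos: [0.3705, 0.054, 0.3228]
tool_rot: [[-1.0, 0.001, 0.001], [0.001, 1.0, -0.001], [-0.001, -0.001, -1.0]]
force: [0.2, -0.9, -0.0]
width: 0.028
t 38.47 p [0.3705 0.054  0.3228] yaw 179.9 tz [ 0.001 -0.001 -1.   ] F [ 0.16 -0.94 -0.03] w 0.0280 q [-0.18 -0.45  1.97 -0.    1.61 -1.75]
```

View pics/t1c.png

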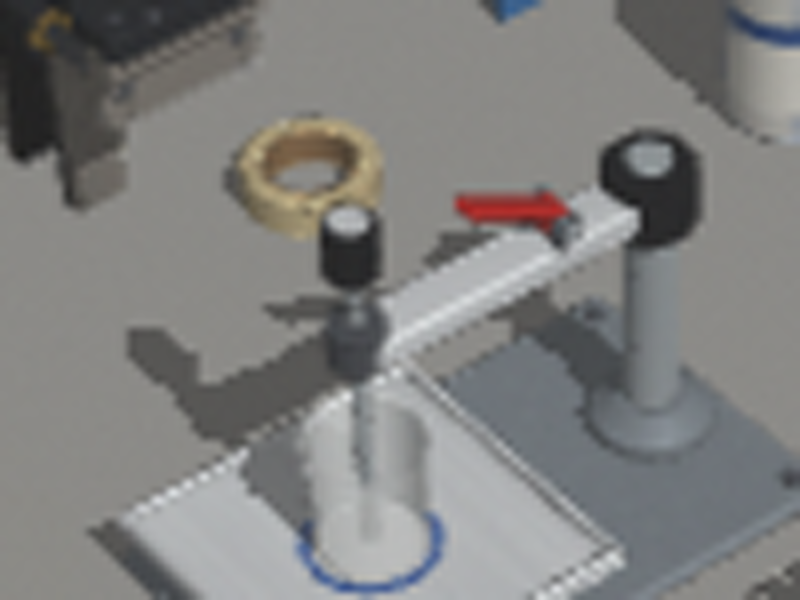

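View pics/t1tc.png

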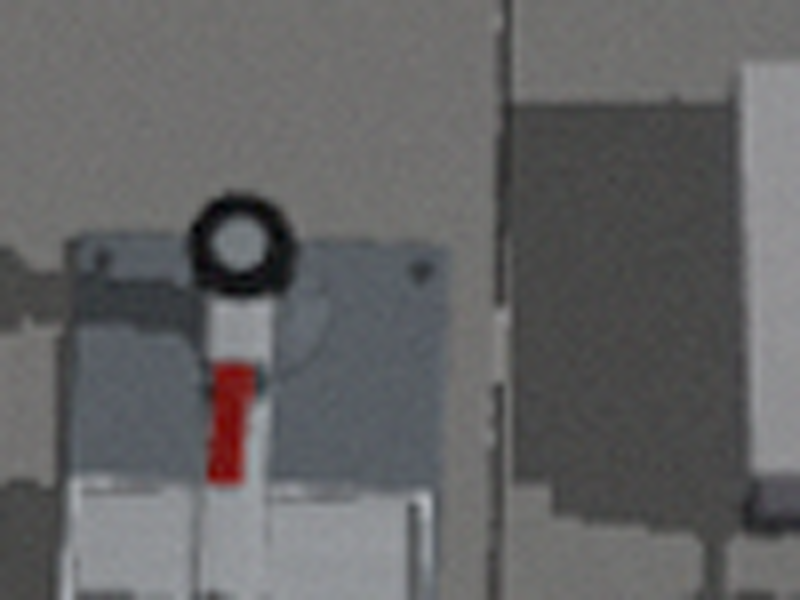

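```bash
python3 - <<'E'
from h import *
C=cam('side'); c,d=ray(C,(238.4,207.2)); k=(.4925-c[0])/d[0]; print("knob top",c+k*d); plan((.5625,.053,.30),180)
E
python3 -m creep '0 0 0 -0.2 0 0 0;0 0 0 -0.4 0 0 0;0 0 0 -0.6 0 0 0;0 0 0 -0.8 -0.005 0.1 0;0 0 0 -0.95 -0.005 0.11 0;0 0 0 -0.95 -0.005 0.11 0;0 0 0 -0.95 -0.005 0.11 0'
python3 - <<'E'
from h import *
st(); im,C=snap('wrist','pics/u1.png'); plan((.5625,.053,.21),180)
E
```

```text
knob top [0.4925     0.05548586 0.20261962]
row: [-0.0001  0.0002 -0.0002] [-0.9482 -0.0024  0.1154] dist rows 4.6 t 38.57
t: 39.15
tcp_pos: [0.5638, 0.0526, 0.2975]
tool_rot: [[-1.0, 0.001, -0.005], [0.001, 1.0, 0.001], [0.005, 0.001, -1.0]]
force: [-0.1, -0.6, -0.5]
width: 0.0003
t 39.15 p [0.5638 0.0526 0.2975] yaw 180.0 tz [-0.005  0.001 -1.   ] F [-0.07 -0.57 -0.46] w 0.0003 q [-0.12  0.11  1.54 -0.    1.5  -1.69]
row: [ 0.     -0.0004 -0.0001] [0.0019 0.0013 0.446 ] dist rows 2.1 t 39.2
```

View pics/u1.png

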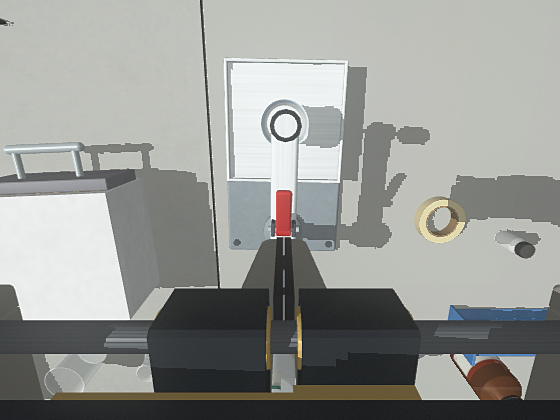

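```bash
python3 - <<'E'
from h import *
s=arm.sense(); C=cam('wrist',(s["tcp_pos"],s["tool_rot"]))
print(onplane(C,(284,190),.18),onplane(C,(284,236),.155),onplane(C,(286,125),.2035))
E
python3 -m creep '0 0 0 0.003 0.002 0.15 0;0 0 0 0.003 0.002 0.3 0;0 0 0 0.003 0.002 0.4 0;0 0 0 0.003 0.002 0.4 0;0 0 0 0.003 0.002 0.4 0'
```

```text
[0.54606857 0.05323197 0.18      ] [0.59823069 0.05326968 0.155     ] [0.491095   0.05469298 0.2035    ]
t: 39.62
tcp_pos: [0.5612, 0.0533, 0.2212]
tool_rot: [[-1.0, 0.001, -0.0], [0.001, 1.0, 0.0], [0.0, 0.0, -1.0]]
force: [0.7, 0.5, 0.1]
width: 0.0006
```

```bash
python3 -m creep '0 0 0 0 0 0.04 0;0 0 0 0 0 0.08 0;0 0 0 0 0 0.12 0;0 0 0 0 0 0.15 0;0 0 0 0 0 0.15 0' | grep -E 'tcp|force'
python3 -m creep '0 0 0 0 0 0.01 0;0 0 0 0 0 0.02 0;0 0 0 0 0 0.02 0' | grep -E 'tcp|force'
```

```text
tcp_pos: [0.5614, 0.0532, 0.1895]
force: [0.3, -0.7, 0.7]
tcp_pos: [0.562, 0.0532, 0.1873]
force: [-2.2, -0.1, 2.7]
```

```bash
python3 -m creep '0 0 0 0 0 0.005 0;0 0 0 0 0 0.01 0;0 0 0 0 0 0.01 0' | grep -E 'tcp|force'
python3 -m creep '0 0 0 0 0 0.005 0;0 0 0 0 0 0.01 0;0 0 0 0 0 0.01 0' | grep -E 'tcp|force'
```

```text
tcp_pos: [0.5621, 0.0532, 0.1871]
force: [-6.9, -0.2, 13.3]
tcp_pos: [0.5622, 0.0532, 0.1869]
force: [-12.0, 0.5, 21.9]
```

```bash
python3 -m creep '0 0 0 0 0 -0.1 0;0 0 0 0 0 -0.3 0;0 0 0 0 0 -0.5 0;0 0 0 0 0 -0.7 0;0 0 0 0.1 0 -0.8 0;0 0 0 0.3 0 -0.8 0;0 0 0 0.6 0 -0.8 0;0 0 0 0.9 0 -0.8 0;0 0 0 1 0 -0.8 0;0 0 0 1 0 -0.8 0'
python3 - <<'E'
from h import *
st()
s,C=snap('side','pics/v1.png'); crop(s,195,180,100,75,8,'pics/v1c.png'); im,_=snap('top','pics/v1t.png'); snap('wrist','pics/v1w.png')
E
```

```text
t: 41.62
tcp_pos: [0.3586, 0.0537, 0.3426]
tool_rot: [[-1.0, 0.0, 0.0], [0.0, 1.0, -0.0], [-0.0, -0.0, -1.0]]
force: [0.6, -0.2, 1.0]
width: 0.0009
t 41.62 p [0.3586 0.0537 0.3426] yaw 180.0 tz [ 0. -0. -1.] F [ 0.6  -0.17  0.99] w 0.0009 q [-0.19 -0.48  1.96 -0.    1.66 -1.76]
```

View pics/v1c.png

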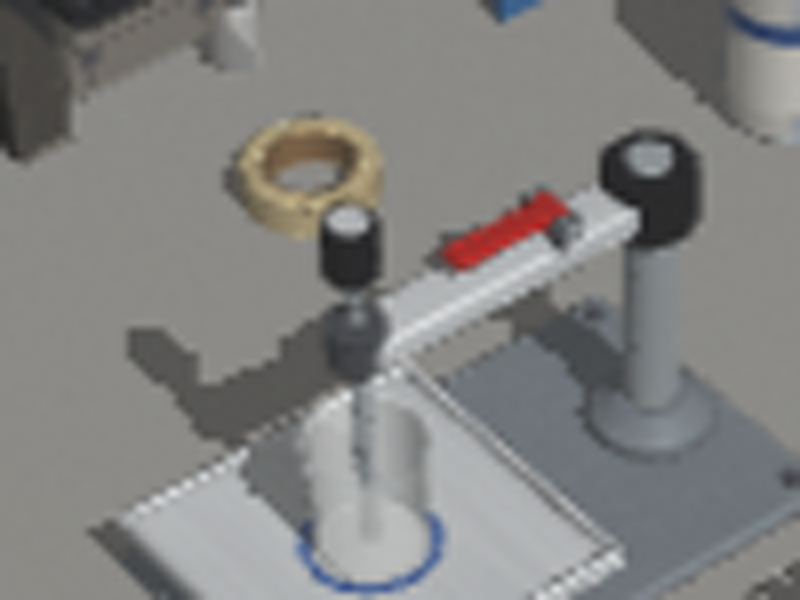

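View pics/v1t.png

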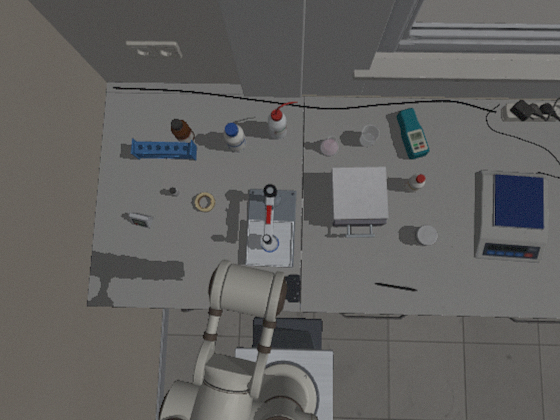

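View pics/v1.png

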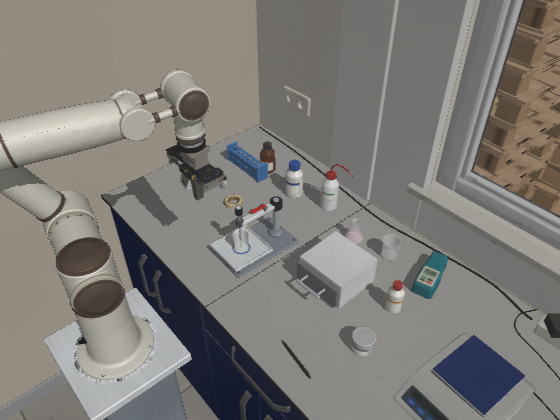

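Run:
```python
from h import *
im=cv2.imread('pics/v1t.png')[:,:,::-1]; crop(im,320,160,80,85,7,'pics/v1tc.png'); s=cv2.imread('pics/v1.png')[:,:,::-1]; crop(s,275,225,110,80,7,'pics/v1sc.png')
```

```text
(no output)
```

View pics/v1tc.png

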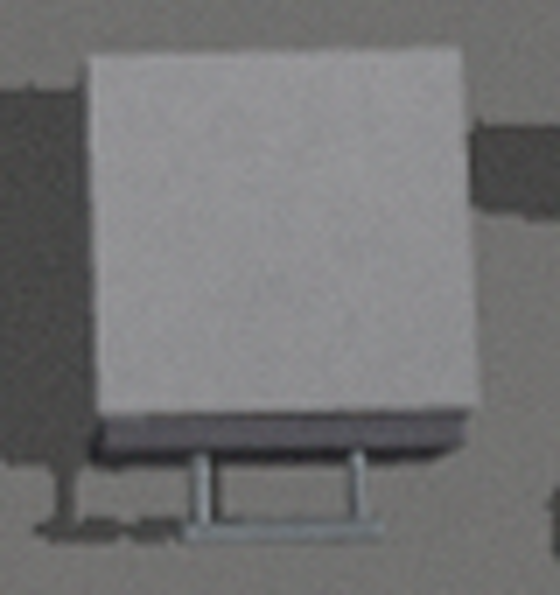

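View pics/v1sc.png

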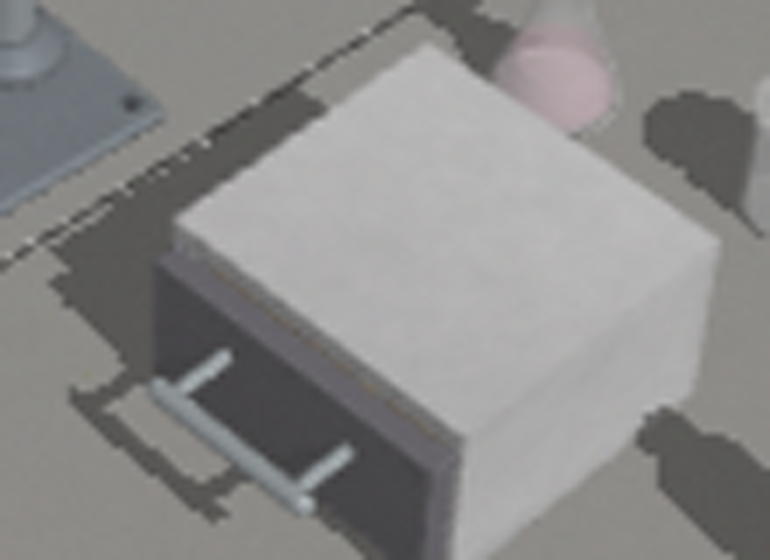

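View pics/v1w.png

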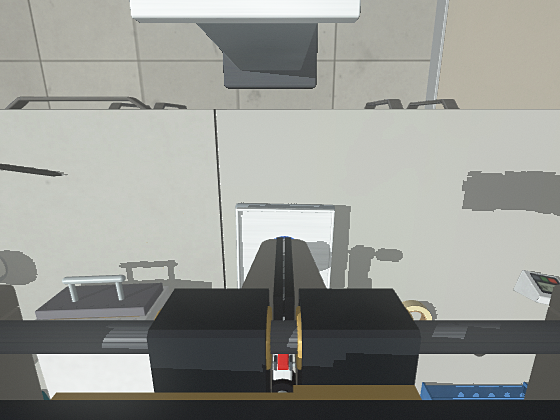

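Run:
```python
from h import *
T=cam('top');S=cam('side')
q=lambda u,v:((u+.5)/7-.5+320,(v+.5)/7-.5+160)
print("handle",onplane(T,q(283,533),.062),"unit front",onplane(T,q(283,412),.1),"front outer top",onplane(T,q(283,447),.086))
r=lambda u,v:((u+.5)/7-.5+275,(v+.5)/7-.5+225)
for n,uv,z in [("unit front edge",(320,330),.1),("front back-top edge",(320,345),.086),("front outer top edge",(300,375),.086),("tan",(330,348),.076),("tan",(330,348),.086)]: print(n,onplane(S,r(*uv),z))
# initial
print("init handle",onplane(T,(320+207/5,160+545/5),.062), "init front top outer", onplane(T,(320+207/5,160+488/5),.086), "init front inner", onplane(T,(320+207/5,160+466/5),.086))
im=cv2.imread('pics/v1.png')[:,:,::-1]; crop(im,295,255,50,37,16,'pics/v1z.png')
```

```text
handle [ 0.51736506 -0.23697942  0.062     ] unit front [ 0.56778076 -0.23094291  0.1       ] front outer top [ 0.55386138 -0.23317306  0.086     ]
unit front edge [ 0.56771644 -0.23824507  0.1       ]
front back-top edge [ 0.57108402 -0.23581325  0.086     ]
front outer top edge [ 0.55288115 -0.24246881  0.086     ]
tan [ 0.57976736 -0.23375961  0.076     ]
tan [ 0.57314049 -0.23979901  0.086     ]
init handle [ 0.41165061 -0.24125703  0.062     ] init front top outer [ 0.44644792 -0.23738445  0.086     ] init front inner [ 0.46015065 -0.23740915  0.086     ]
```

View pics/v1z.png

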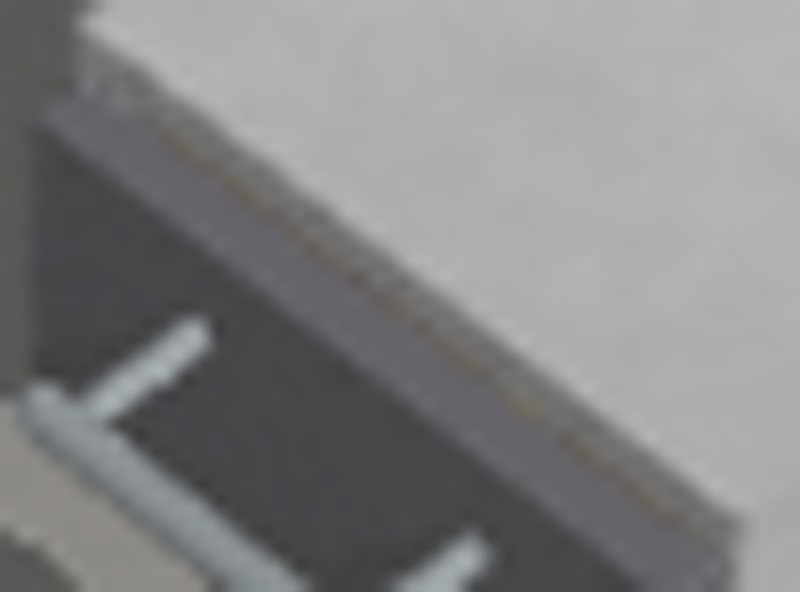

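```bash
python3 -c "
from cell import ticket
print(ticket.sign_off())"
```

```text
the job is handed in; nothing more can be done
None
```

The job is done and handed in at about 42 s of the 210 s allowed. Every check I made agreed, apart from one small doubt about the drawer.

**What I did**
- **Tray:** three items were on it: the steel weight, the vial and the red stopper. There was no brass weight. I stood all three in the drawer, one at a time.
- **Drawer:** I pushed it by its handle to a hard stop, at about 22 N.
- **Beaker:** I stood it on the blue ring.
- **Probe:** I swung the arm round until it met its stop and lowered the probe by its knob inside the beaker. The downward motion stopped and the force rose from about 2 N to at most 14 N; I then eased off and released the knob.
- **Clamp:** only after that, I pressed the red lever flat, at about 22 N.

**Last checks**
- **Beaker position:** when I set it down, it measured within about 2 mm of the ring centre and was upright.
- **Probe depth:** before locking, the knob top read 0.2026 m against 0.2035 m expected with the tip on the bottom. The knob and tip look the same in the pictures after locking.
- **Clamp:** the lever lies flat along the arm.
- **Bystanders:** by eye in the overhead picture, the tin, tape and spare vial are where they started.
- **Drawer:** a faint tan line shows above its front in the side picture. The measured gap is under 1 mm, within a camera error of about 2 mm, and the push ended on a firm stop, so I took it as fully shut.

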